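Size the casting-dam spacers on the slot rack and put the oversize one in the drawer

ROBOT

A 6-joint arm with a two-finger parallel gripper is mounted at the origin on a cart in front of the work surface, level with it; the furniture and walls round the work are solid. World frame = base frame: x ahead of the robot, y to its left, z up, the work surface at z = 0. Lengths are in m, angles in degrees, forces in N, time in s.
With the tool pointing down it reaches from about 0.35 to 0.925 m from the base axis. Payload 6.4 kg.
Tool frame: the origin (TCP) lies at the very end of the fingers, on their centre line; the grasp point (between the pads) lies 19 mm behind it; z points along the fingers, y is the line along which they close (so a half turn about z gives the same grasp; the last joint's range is limited). The gripper opens to 94 mm and grips with 3 to 60 N. Pads are 16 mm wide; open, the fingers measure 119 mm over their backs; the gripper's body (75 mm by 177 mm) begins 78 mm behind the grasp point.
Start: joints at [59.124, 14.043, 89.255, -0, 76.702, -9.975], TCP at [0.232, 0.607, 0.205] pointing down, gripper open.
Joint ranges: [-179.41, 179.41], [-58.25, 129.5], [7.25, 145.43], [-54.29, 234.29], [11.92, 165.04], [-157.13, 157.13]. Speed limits (degrees/s): [147.25, 147.25, 180, 180, 180, 180].

INTERFACE

Orientations are given as a 3x3 rotation matrix whose columns are the frame's x, y, z axes.
In Python, from bench import robot gives the robot as it stands.
- The arm moves only by the tool drive_tool, never from a script. Its argument "series" is text: rows parted by semicolons, each of 6 numbers parted by spaces: the shift along the tool's x, y, z in units of 0.05 m (1.0 is 0.05 m), then the turn, a rotation vector about the tool's x, y, z in units of 0.08 rad (1.0 is 0.08 rad). In form: dx dy dz ax ay az; .... A call has 1 to 8 rows; each row shifts and turns the commanded pose from where the row before left it, along the tool's axes as they then stand; what a row does not reach is not made up. A row lasts 1/8 s, in which the tool goes at most 62.5 mm and 10.7 degrees, less where a joint would pass 70% of its speed; a pose out of reach is approached as far as the arm can. A call with a number of a shift or a turn outside -1 to 1 is refused whole. A call with a gripper value outside its range is refused whole. "grip" is the opening, from 0 (shut) to 1 (fully open), set as the call begins (left out, the last holds). The fingers move at their own pace and stop on an object; the grip force is fixed at half the most. Time passes only in rows, so rows that do not move let the fingers close. It gives the time, the measured TCP pose, the force, the opening and the grip force at its end, in the units of the state.
- robot.state(): the state, without advancing time (a new reading comes with each control period).
- robot.read_camera(name): name is "scene" or "side" or "wrist"; returns (picture, depth): 480x640x3 uint8, red, green, blue; 480x640 float32, m along the optical axis (not along the pixel's ray), 0 where there is no reading.
- robot.get_calibration(name): a dict with "camera_matrix" (3x3 intrinsics, pixels), "world_to_cam" (4x4, takes a point from world to camera coordinates); the wrist camera has in their place "T_tool_cam" (4x4, takes a point from camera to tool coordinates, whose origin is the TCP and whose axes are the flange's). Camera axes: x right, y up, looking along -z (the intrinsics and any distortion apply to the point x, -y, -z); pixel columns grow to the right and rows downward; lengths in m; the calibration is good to about 2 mm. A picture is of the moment at which its call begins: read the wrist's pose just before it. get_calibration takes no time and is no camera call.
- robot.sign_off(): hands the job in; it is judged then, once.
The state is a dict: "time_s": time; "joints": joint angles; "qd": joint speeds; "joint_efforts": joint torques, N m; "tcp_pos": TCP position; "tcp_rot": TCP orientation; "force": force on the tool from outside, world axes, zero at the start; "moment": the same for the moment, N m; "finger_gap": opening from 0.0 (shut) to 1.0 (fully open); "finger_force": force on a finger pad.
Only numpy, scipy, OpenCV 4.12 (cv2) and the standard library are available. Lean on these libraries where they do the work, as an engineer would, in place of code of your own. Each camera call takes 0.05 s, during which the arm holds its last target. There are 200 camera calls.

TASK

Pull the drawer well out, then sort the loose dam spacers on the sizing rack: try each one from the narrowest slot upwards and leave it standing fully down, and about centred, in the first slot that takes it. A spacer that none of the slots takes goes into the drawer; then push the drawer fully shut, and leave the other things on the bench where they are.

Things in the scene. Friction and masses are not known exactly. Their poses are not given: they have to be found in the camera images.
- sizing_rack: Fixed sizing rack: steel base plate 56 x 196 x 8 mm with five upright aluminium fences 44 mm long, 10 mm thick, their tops rounded (5 mm radius) and 24 mm above the bench; the four gaps are slots that narrow towards +y. Origin under its centre at bench level, y along the row of slots, x along each slot, z up.
- slot_1 (a point): Centre of the floor of slot 1, 8 mm above the bench. The slot is 24 mm wide across y, open at both ends along x, 16 mm deep below the fences' tops. A spacer it takes has 2.5 mm of play and goes down to this floor; the next wider stops with its underside 13 mm or more above it. The narrowest slot.
- slot_2 (a point): Centre of the floor of slot 2, 8 mm above the bench. The slot is 29 mm wide across y, open at both ends along x, 16 mm deep below the fences' tops. A spacer it takes has 2.5 mm of play and goes down to this floor; the next wider stops with its underside 13 mm or more above it.
- slot_3 (a point): Centre of the floor of slot 3, 8 mm above the bench. The slot is 34 mm wide across y, open at both ends along x, 16 mm deep below the fences' tops. A spacer it takes has 2.5 mm of play and goes down to this floor; the next wider stops with its underside 13 mm or more above it.
- slot_4 (a point): Centre of the floor of slot 4, 8 mm above the bench. The slot is 39 mm wide across y, open at both ends along x, 16 mm deep below the fences' tops. A spacer it takes has 2.5 mm of play and goes down to this floor; the next wider stops with its underside 13 mm or more above it. The widest slot.
- spacer_1_mid (a point): A spacer: steel block 60 mm long (x), 20 mm high, 20 to 45 mm wide (y; each differs and is not told: try it). On the middle of its top a brass handle plate, 12 mm thick along x, 18 mm along y, 26 mm high. Whole height 46 mm; 0.11 to 0.23 kg. This point is its centre on the handle's upright axis, 23 mm above the underside, 3 mm above the block's top. None if absent.
- spacer_2_mid (a point): Another spacer, as spacer_1_mid, of another width.
- spacer_3_mid (a point): Another spacer, as spacer_1_mid, of another width.
- spacer_4_mid (a point): Another spacer, as spacer_1_mid, of another width.
- spacer_5_mid (a point): Another spacer, as spacer_1_mid, of another width.
- drawer_unit_drawer0 (a joint): The drawer's slide: 0 is fully shut, grows as it is pulled out, stop at 0.0816 m; light friction (1 N), stays where it is left.
- drawer_unit_drawer0_handle (a point): Middle of the drawer's steel bar handle: level round bar 11 mm thick, 85 mm long along y, 35 mm off the drawer front, 47 mm above the bench. The drawer moves out along this frame's -x. The fixed wooden drawer unit is 135 deep x 170 wide x 85 mm high, so its top is 38 mm above the bar.
- drawer_floor (a point): Centre of the drawer's inner floor, 22 mm above the bench; moves with the drawer (out along -x). Inside it is 90 mm long in x, 128 mm wide in y, walls 41 mm high. Fully out, x = -45 to +30 mm lies open from above. Shut, 51 mm above the floor are free, so an upright spacer passes.
- marker_1: White and black marker pen, 13 x 130 x 13 mm, lying on the bench; a bystander. Origin under its centre, y along its length.
- tape_roll: Roll of grey tape lying flat beside the vice, 81 mm across, 25 mm high; a bystander. Origin under its centre.

How it is judged:
By the outcome, as a careful person would: the job done as asked, in the order asked, and still so for the second after the job is handed in, with the robot touching nothing.
Of spacer_1, spacer_3, spacer_4, spacer_5 only 3 to 4 are there at a start; the rules pass over those that are not, and their reading is None.
At some moment in a run one of spacer_1, spacer_2, spacer_3, spacer_4, spacer_5 may be knocked a few centimetres aside while the robot is not near it.
It also fails if it takes over 208 s, if anything falls off the work surface, if the arm or the gripper's body presses on something with over 40 N, if the wrist force passes 120 N, or if a joint passes its speed limit or range.

## Working session

There is one attempt and no reset: what is moved stays moved. The work goes in short steps, Python scripts to look and compute and a tool call to move; the robot and the scene stay as the last step left them, time stands still between calls to the robot, and variables do not carry over. Pictures are saved under pics/ and viewed, at most 14 in all, crops included, and the job is handed in when it is done.

Besides the shell and the picture viewer there is one more tool, called as name(argument=value, ...), one argument or row to a line, values as JSON. drive_tool: Moves the arm, as the interface text tells. Its arguments: {"type":"object","properties":{"series":{"type":"string"},"grip":{"type":"number"}},"required":["series"]}

```bash
ls; mkdir -p pics
cat > h.py <<'E'
from bench import robot
import numpy as np, cv2
def cam(name):
    s=robot.state(); im,d=robot.read_camera(name); c=robot.get_calibration(name)
    K=np.array(c["camera_matrix"])
    if name=="wrist":
        T=np.eye(4);T[:3,:3]=s["tcp_rot"];T[:3,3]=s["tcp_pos"]
        cw=T@np.array(c["T_tool_cam"])
    else: cw=np.linalg.inv(np.array(c["world_to_cam"]))
    return im,d,K,cw,c
def cloud(d,K,cw):
    v,u=np.mgrid[:d.shape[0],:d.shape[1]]
    x=(u-K[0,2])/K[0,0]*d;y=(v-K[1,2])/K[1,1]*d
    P=np.stack([x,-y,-d],-1)@cw[:3,:3].T+cw[:3,3]
    P[d==0]=np.nan
    return P
def save(im,n): cv2.imwrite("pics/"+n,im[:,:,::-1])
E
python3 - <<'E'
from h import *
s=robot.state();print({k:np.round(v,3).tolist() for k,v in s.items()})
for n in("scene","side"):
    im,d,K,cw,c=cam(n);save(im,n+"0.png");np.savez(n+"0.npz",im=im,d=d,K=K,cw=cw)
    print(n,K.tolist(),cw.round(3).tolist(),[k for k in c],c.get("distortion"),(d>0).mean())
E
```

```text
pics
{'time_s': 0.0, 'joints': [59.125, 14.084, 89.325, -0.0, 76.701, -9.974], 'qd': [0.022, 0.0, 0.015, -0.129, -0.025, 0.005], 'joint_efforts': [0.0, -41.583, -31.46, 0.069, 0.033, -0.0], 'tcp_pos': [0.232, 0.607, 0.204], 'tcp_rot': [[-0.934, 0.357, -0.001], [0.357, 0.934, -0.002], [0.0, -0.002, -1.0]], 'force': [0.528, -0.091, 0.049], 'moment': [-0.043, 0.018, -0.018], 'finger_force': 0.0, 'finger_gap': 1.002}
scene [[561.6322980238136, 0.0, 315.2626272157288], [0.0, 561.6322980238136, 242.57803521298766], [0.0, 0.0, 1.0]] [[-0.628, 0.369, -0.685, -0.381], [-0.778, -0.293, 0.555, 0.935], [0.004, 0.882, 0.471, 0.652], [0.0, 0.0, 0.0, 1.0]] ['camera_matrix', 'world_to_cam'] None 0.9961067708333333
side [[458.91732209152985, 0.0, 314.54901441273506], [0.0, 458.91732209152985, 231.90640838748936], [0.0, 0.0, 1.0]] [[0.97, 0.112, -0.214, 0.311], [-0.241, 0.473, -0.847, -0.501], [0.007, 0.874, 0.486, 0.49], [0.0, 0.0, 0.0, 1.0]] ['camera_matrix', 'world_to_cam'] None 0.9960286458333333
```

View pics/scene0.png

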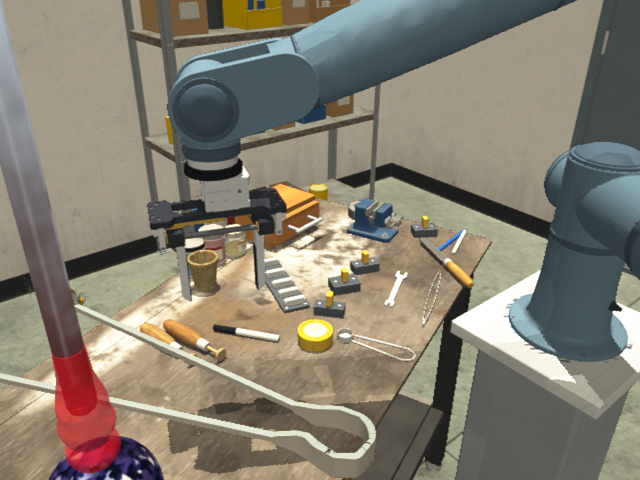

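View pics/side0.png

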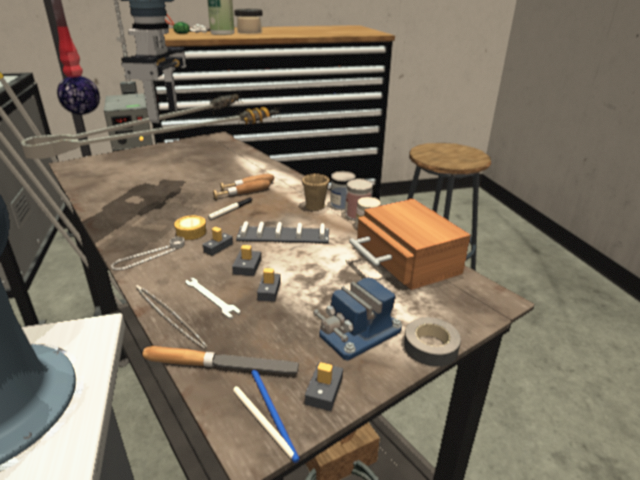

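The scene view shows four spacers with brass handles at about (330,300), (345,273), (365,258) and (425,222). The rack is at (283,283) and the drawer unit at (285,215), with its bar handle at (305,233). In the side view the spacers are at (217,238), (247,259), (268,281) and (323,385), and the handle is at (370,250).

```bash
cat >> h.py <<'E'
def brass(im):
    h=cv2.cvtColor(im,cv2.COLOR_RGB2HSV)
    return (h[...,0]>15)&(h[...,0]<32)&(h[...,1]>130)&(h[...,2]>90)
def rect(xy):
    (c,wh,a)=cv2.minAreaRect(xy.astype(np.float32)); w,h=wh
    if h>w: w,h=h,w; a+=90
    return np.round([c[0],c[1],w,h],4).tolist()+[round((a+90)%180-90,1)]
E
python3 - <<'E'
from h import *
for n in("scene","side"):
    z=np.load(n+"0.npz");im,d=z["im"],z["d"];P=cloud(d,z["K"],z["cw"])
    X=P.reshape(-1,3)
    m=brass(im)&(P[...,2]>0.01)&(P[...,2]<0.07)&(P[...,0]<1.1)&(P[...,0]>.1)
    k,L,st,ce=cv2.connectedComponentsWithStats(m.astype(np.uint8))
    for i in range(1,k):
        if st[i,4]<25: continue
        Q=P[L==i]; top=Q[Q[:,2]>Q[:,2].max()-0.006]
        c=np.median(top,0); r=np.hypot(*(X[:,:2]-c[:2]).T)
        B=X[(r<0.045)&(X[:,2]>0.012)&(X[:,2]<0.03)]
        print(n,ce[i].round(),st[i,4],"top",c.round(4),"zmax",Q[:,2].max().round(4),"blk",rect(B[:,:2]) if len(B)>10 else None,len(B))
    # bench level
    B=X[(X[:,0]>.3)&(X[:,0]<.8)&(np.abs(X[:,1])<.4)&(abs(X[:,2])<.02)];print("bench",np.median(B[:,2]))
    # drawer unit: top at .085
    h=cv2.cvtColor(im,cv2.COLOR_RGB2HSV)
    T=(abs(P[...,2]-.085)<.005)&(h[...,0]<16)&(h[...,1]>120)
    k,L,st,ce=cv2.connectedComponentsWithStats(T.astype(np.uint8));i=1+st[1:,4].argmax();print("drawer top",rect(P[L==i][:,:2]),P[L==i][:,2].mean(),ce[i])
    # rack fences tops
    c0={"scene":(283,283),"side":(284,231)}[n]
    R=np.zeros(d.shape,np.uint8);cv2.circle(R,c0,60,1,-1)
    M=(R>0)&(P[...,2]>.019)&(P[...,2]<.028)&(h[...,1]<90)
    k,L,st,ce=cv2.connectedComponentsWithStats(M.astype(np.uint8))
    for i in range(1,k):
        if st[i,4]>20: print("fence",ce[i].round(),st[i,4],P[L==i].mean(0).round(4),rect(P[L==i][:,:2]))
    # bar
    c0={"scene":(305,233),"side":(370,250)}[n]
    R=np.zeros(d.shape,np.uint8);cv2.circle(R,c0,30,1,-1)
    M=(R>0)&(P[...,2]>.042)&(P[...,2]<.056)&(h[...,1]<70)
    print("bar",P[M].mean(0).round(4),rect(P[M][:,:2]),M.sum())
E
```

```text
scene [424. 221.] 64 top [ 0.4323 -0.0772  0.046 ] zmax 0.0485 blk [0.4233, -0.0736, 0.0651, 0.0614, -30.8] 234
scene [365. 256.] 82 top [0.3943 0.1625 0.0467] zmax 0.0494 blk [0.3956, 0.1609, 0.0622, 0.0394, 72.5] 269
scene [459. 273.] 267 top [0.2342 0.0267 0.0217] zmax 0.0259 blk [0.2351, 0.0279, 0.0887, 0.0211, -18.2] 242
scene [344. 275.] 82 top [0.3668 0.2503 0.0463] zmax 0.0485 blk [0.3659, 0.2482, 0.0615, 0.0497, 68.9] 379
scene [329. 298.] 99 top [0.316  0.3328 0.0464] zmax 0.0491 blk [0.3188, 0.3306, 0.0602, 0.0349, 40.0] 330
scene [315. 335.] 574 top [0.259  0.4139 0.027 ] zmax 0.0304 blk [0.2631, 0.4111, 0.0685, 0.067, 16.1] 821
scene [183. 329.] 244 top [0.4226 0.6001 0.0279] zmax 0.0322 blk [0.4172, 0.6154, 0.0891, 0.0574, 18.2] 692
scene [156. 332.] 295 top [0.439  0.6402 0.028 ] zmax 0.0316 blk [0.4435, 0.6241, 0.0888, 0.0546, 15.5] 586
bench 0.0018377805917187406
drawer top [0.6318, 0.1629, 0.1001, 0.0081, -77.7] 0.08377900524909418 [299.45945946 203.09459459]
fence [242. 247.] 30 [0.6223 0.3414 0.0232] [0.6233, 0.3386, 0.0305, 0.007, -73.6]
fence [271. 260.] 51 [0.5
[... 1594 characters left out ...]
.3681 0.0237] [0.3763, 0.3717, 0.0457, 0.0099, 73.0]
fence [260. 227.] 55 [0.4081 0.3572 0.0238] [0.408, 0.3593, 0.0415, 0.0096, 74.2]
fence [278. 228.] 59 [0.4455 0.347  0.0237] [0.4461, 0.3508, 0.0455, 0.0098, 73.5]
fence [299. 228.] 54 [0.4872 0.3337 0.0238] [0.4881, 0.3373, 0.0407, 0.0095, 72.9]
fence [322. 228.] 53 [0.5348 0.3222 0.0241] [0.5356, 0.3237, 0.0442, 0.0086, 75.3]
fence [227. 236.] 36 [0.3381 0.339  0.0215] [0.3345, 0.3395, 0.02, 0.0182, 40.5]
fence [247. 260.] 287 [0.3668 0.2395 0.0214] [0.3669, 0.2474, 0.0621, 0.0419, 67.8]
fence [271. 282.] 173 [0.3988 0.1571 0.0216] [0.3967, 0.1632, 0.0516, 0.0313, 69.7]
bar [0.5823 0.1731 0.051 ] [0.589, 0.181, 0.097, 0.0429, -78.5] 350
```

The measurements agree with the given sizes: the fences lie along a row of about 166 mm with their slots at about 73.5°, and slot 1 is nearest the robot. The drawer's x axis is at about 12.5°, and its bar is near (0.583, 0.178). I'll move above the bar and check it with the wrist camera.

drive_tool(
  series="0 0 0 0 0 1;0 0 0 0 0 1;0 0 0 0 0 1;0 0 0 0 0 1;0 0 0 0 0 1;0 0 0 0 0 1;0 0 0 0 0 1;0 0 0 0 0 1",
  grip=0.3,
)

```text
time_s: 1.1
tcp_pos: [0.2317, 0.6069, 0.2048]
tcp_rot: [[-0.534, 0.845, -0.001], [0.845, 0.534, -0.001], [-0.001, -0.001, -1.0]]
force: [0.4, 0.4, 0.4]
finger_gap: 0.3
finger_force: 0.0
```

drive_tool(
  series="0 0 0 0 0 1;0 0 0 0 0 1;0 0 0 0 0 1;0 0 0 0 0 1;0 0 0 0 0 0.35;-1 0.5 0 0 0 0;-1 0.5 0 0 0 0;-1 0.5 0 0 0 0",
)

```text
time_s: 2.1
tcp_pos: [0.3382, 0.4756, 0.2053]
tcp_rot: [[-0.217, 0.976, -0.0], [0.976, 0.217, -0.0], [-0.0, -0.0, -1.0]]
force: [-0.1, 0.5, 1.1]
finger_gap: 0.303
finger_force: 0.0
```

drive_tool(
  series="-1 0.5 0 0 0 0;-1 0.5 0 0 0 0;-1 0.5 0 0 0 0;-1 0.5 0 0 0 0;-1 0.5 0 0 0 0;-1 0.5 0 0 0 0;-0.9 0.5 0 0 0 0;0 0 0 0 0 0",
)

```text
time_s: 3.1
tcp_pos: [0.5846, 0.1754, 0.2051]
tcp_rot: [[-0.212, 0.977, -0.0], [0.977, 0.212, -0.0], [-0.0, -0.0, -1.0]]
force: [-0.2, 0.5, -0.0]
finger_gap: 0.298
finger_force: 0.0
```

```bash
cat >> h.py <<'E'
def go(x,y,z,th):
    s=robot.state();R=np.array(s["tcp_rot"]);p=np.array(s["tcp_pos"])
    t=np.radians(th);Y=np.array([np.cos(t),np.sin(t),0]);Z=np.array([0,0,-1.]);X=np.cross(Y,Z)
    Rt=np.stack([X,Y,Z],1)
    rv=cv2.Rodrigues(R.T@Rt)[0].ravel()/.08; d=np.array([x,y,z])-p
    print("turn first",rv.round(2),"then shift",(Rt.T@d/.05).round(3))
def where():
    s=robot.state();R=np.array(s["tcp_rot"]);print("t",round(s["time_s"],2),"tcp",np.round(s["tcp_pos"],4),"th",round(np.degrees(np.arctan2(R[1,1],R[0,1])),2),"z",R[:,2].round(4),"j",np.round(s["joints"],1).tolist(),"F",np.round(s["force"],1),"gap",round(s["finger_gap"],3),round(s["finger_force"],1))
E
python3 - <<'E'
from h import *
where()
im,d,K,cw,c=cam("wrist");save(im,"w1.png");np.savez("w1.npz",im=im,d=d,K=K,cw=cw)
P=cloud(d,K,cw);print(cw.round(3).tolist())
X=P.reshape(-1,3)
T=X[abs(X[:,2]-.085)<.006];print("top",rect(T[:,:2]),T[:,2].mean(),len(T))
M=(P[...,2]>.042)&(P[...,2]<.056)&(P[...,0]<.62)&(P[...,1]<.26)
k,L,st,ce=cv2.connectedComponentsWithStats(M.astype(np.uint8))
for i in range(1,k):
    if st[i,4]>100: print(ce[i].round(),st[i,4],P[L==i].mean(0).round(4),rect(P[L==i][:,:2]))
E
```

```text
t 3.1 tcp [0.5846 0.1754 0.2051] th 12.26 z [-2.e-04 -3.e-04 -1.e+00] j [6.1, 8.8, 95.3, -0.0, 75.9, -6.2] F [-0.2  0.5 -0. ] gap 0.298 0.0
[[0.977, -0.206, -0.051, 0.57], [0.212, 0.947, 0.24, 0.245], [-0.001, -0.246, 0.969, 0.385], [0.0, 0.0, 0.0, 1.0]]
top [0.6754, 0.2485, 0.2667, 0.1209, -77.8] 0.08520780670967797 25117
[103. 102.] 298 [0.37   0.248  0.0458] [0.3694, 0.2478, 0.0185, 0.0124, -21.2]
[317. 222.] 1644 [0.584  0.1818 0.0511] [0.5913, 0.1808, 0.0958, 0.0406, -77.8]
[127. 202.] 251 [0.3988 0.1616 0.0458] [0.3983, 0.1615, 0.0179, 0.012, -20.2]
```

View pics/w1.png

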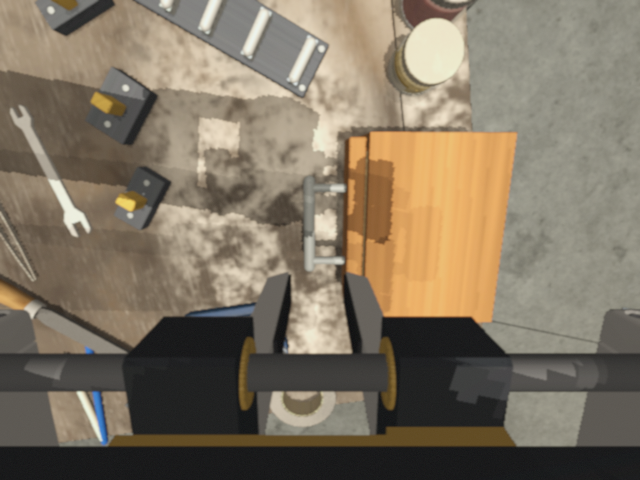

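Run:
```python
from h import *
z=np.load("w1.npz");P=cloud(z["d"],z["K"],z["cw"])
t=np.radians(12.3);u=np.array([np.cos(t),np.sin(t)]);v=np.array([-u[1],u[0]])
M=(P[...,2]>.044)&(P[...,2]<.058)&(P[...,0]>.5)&(P[...,0]<.66)&(P[...,1]<.26)&(P[...,1]>.1)
Q=P[M];a=(Q[:,:2]-[.585,.175])@u;b=(Q[:,:2]-[.585,.175])@v
print(np.histogram(a,np.arange(-.03,.05,.004)))
m=Q[:,2]>.0505;print("bar",np.median(a[m]),np.percentile(b[m],[1,50,99]),Q[:,2].max())
```

```text
(array([  0,   0,   0,   0, 250, 378, 375, 140,  66,  66,  62,  65,  71,
        63, 169,   0,   0,   0,   0]), array([-0.03 , -0.026, -0.022, -0.018, -0.014, -0.01 , -0.006, -0.002,
        0.002,  0.006,  0.01 ,  0.014,  0.018,  0.022,  0.026,  0.03 ,
        0.034,  0.038,  0.042,  0.046]))
bar -0.005619645315614999 [-0.03932821  0.00995235  0.06449258] 0.057984785004437156
```

The wrist view shows the bar at columns 304–315, rows 177–270, with the drawer front at column 347. The bar's centre is therefore about (0.577, 0.178). I'll descend around it, grip and pull.

drive_tool(
  series="0.09 -0.144 0.5 0 0 0;0 0 0.6 0 0 0;0 0 0.6 0 0 0;0 0 0.6 0 0 0;0 0 0.6 0 0 0;0 0 0.4 0 0 0;0 0 0.2 0 0 0;0 0 0 0 0 0",
)

```text
time_s: 4.15
tcp_pos: [0.5748, 0.1812, 0.0303]
tcp_rot: [[-0.217, 0.976, -0.0], [0.976, 0.217, -0.0], [0.0, -0.0, -1.0]]
force: [-0.5, 0.2, 0.2]
finger_gap: 0.297
finger_force: 0.0
```

drive_tool(
  series="0 0 0 0 0 0;0 0 0 0 0 0;0 0 0 0 0 0;0 0 0 0 0 0;0 0 0 0 0 0",
  grip=0,
)

```text
time_s: 4.78
tcp_pos: [0.5758, 0.1809, 0.0315]
tcp_rot: [[-0.216, 0.976, 0.002], [0.976, 0.216, 0.0], [-0.0, 0.002, -1.0]]
force: [-1.4, 0.4, 5.6]
finger_gap: 0.105
finger_force: 30.0
```

drive_tool(
  series="0 -0.2 0 0 0 0;0 -0.25 0 0 0 0;0 -0.25 0 0 0 0;0 -0.25 0 0 0 0;0 -0.25 0 0 0 0;0 -0.2 0 0 0 0;0 -0.13 0 0 0 0;0 0 0 0 0 0",
)

```text
time_s: 5.78
tcp_pos: [0.4999, 0.1646, 0.0314]
tcp_rot: [[-0.216, 0.976, 0.001], [0.976, 0.216, 0.001], [0.0, 0.001, -1.0]]
force: [-1.0, 0.7, 8.3]
finger_gap: 0.107
finger_force: 30.0
```

drive_tool(
  series="0 -0.06 0 0 0 0;0 0 0 0 0 0",
)

```text
time_s: 6.02
tcp_pos: [0.4974, 0.164, 0.0314]
tcp_rot: [[-0.216, 0.976, 0.001], [0.976, 0.216, 0.001], [0.001, 0.001, -1.0]]
force: [-0.8, 2.1, 7.4]
finger_gap: 0.104
finger_force: 30.0
```

drive_tool(
  series="0 0 0 0 0 0;0 0 0 0 0 0;0 0 0 0 0 0;0 0 -0.5 0 0 0;0 0 -0.8 0 0 0;0 0 -0.9 0 0 0;0 0 -0.9 0 0 0;0 0 -0.3 0 0 0",
  grip=0.3,
)

```text
time_s: 7.02
tcp_pos: [0.4987, 0.1638, 0.2031]
tcp_rot: [[-0.216, 0.976, 0.004], [0.976, 0.216, 0.0], [-0.001, 0.004, -1.0]]
force: [0.4, 0.0, -0.1]
finger_gap: 0.304
finger_force: 0.0
```

Run:
```python
from h import *
where();go(.40,.10,.20,70)
```

```text
t 7.03 tcp [0.4987 0.1638 0.2031] th 12.49 z [ 4.5e-03  4.0e-04 -1.0e+00] j [5.8, -2.9, 107.8, -0.0, 74.9, -6.7] F [ 0.4  0.  -0.1] gap 0.304 0.0
turn first [  0.05   0.03 -12.55] then shift [ 1.418 -1.873  0.062]
```

drive_tool(
  series="0 0 0 0 0 -1;0 0 0 0 0 -1;0 0 0 0 0 -1;0 0 0 0 0 -1;0 0 0 0 0 -1;0 0 0 0 0 -1;0 0 0 0 0 -1;0 0 0 0 0 -1",
  grip=0.5,
)

```text
time_s: 8.02
tcp_pos: [0.4964, 0.1635, 0.1983]
tcp_rot: [[-0.758, 0.652, -0.003], [0.652, 0.758, -0.0], [0.002, -0.003, -1.0]]
force: [-0.6, -0.3, -0.2]
finger_gap: 0.497
finger_force: 0.0
```

drive_tool(
  series="0 0 0 0 0 -1;0 0 0 0 0 -1;0 0 0 0 0 -1;0 0 0 0 0 -1;0 0 0 0 0 -0.55;1 -0.4 0 0 0 0;0.91 -0.36 0 0 0 0;0 0 0 0 0 0",
)

```text
time_s: 9.02
tcp_pos: [0.3915, 0.1606, 0.198]
tcp_rot: [[-0.94, 0.341, -0.003], [0.341, 0.94, -0.0], [0.003, -0.002, -1.0]]
force: [0.6, 0.5, -0.4]
finger_gap: 0.501
finger_force: 0.0
```

```bash
cat >> h.py <<'E'
def spacers(name="wrist",tag=None,near=None):
    im,d,K,cw,c=cam(name);P=cloud(d,K,cw);X=P.reshape(-1,3)
    if tag: save(im,tag+".png");np.savez(tag+".npz",im=im,d=d,K=K,cw=cw)
    m=brass(im)&(P[...,2]>.038)&(P[...,2]<.11)
    k,L,st,ce=cv2.connectedComponentsWithStats(m.astype(np.uint8))
    for i in range(1,k):
        if st[i,4]<40: continue
        Q=P[L==i]; zt=np.percentile(Q[:,2],90); top=Q[Q[:,2]>zt-.008]; c=rect(top[:,:2])
        r=np.hypot(*(X[:,:2]-c[:2]).T)
        B=X[(r<0.042)&(abs(X[:,2]-(zt-.026))<.005)]
        print(name,ce[i].round(),"handle",c,"ztop",round(zt,4),"blk",rect(B[:,:2]) if len(B)>30 else None,len(B))
E
python3 - <<'E'
from h import *
where();spacers(tag="w2")
E
```

```text
t 9.03 tcp [0.3915 0.1606 0.198 ] th 70.07 z [-3.3e-03 -5.0e-04 -1.0e+00] j [6.9, -18.0, 121.2, -0.0, 76.9, -63.2] F [ 0.6  0.5 -0.4] gap 0.501 0.0
wrist [469.  90.] handle [0.3184, 0.3303, 0.0171, 0.0113, -51.7] ztop 0.0471 blk [0.3188, 0.3315, 0.0606, 0.0269, 40.1] 1550
wrist [395. 175.] handle [0.3682, 0.2476, 0.0176, 0.0114, -22.4] ztop 0.0472 blk [0.3683, 0.2482, 0.0604, 0.042, 68.2] 2216
wrist [319. 234.] handle [0.3967, 0.1612, 0.0173, 0.0108, -20.0] ztop 0.0469 blk [0.3968, 0.1614, 0.0601, 0.0313, 70.3] 1463
wrist [324. 400.] handle [0.553, 0.112, 0.0414, 0.0123, -78.8] ztop 0.0736 blk [0.5541, 0.1218, 0.0815, 0.0107, -10.8] 85
```

drive_tool(
  series="-0.09 0.05 0.4 0 0 0;0 0 0.6 0 0 0;0 0 0.7 0 0 0;0 0 0.7 0 0 0;0 0 0.6 0 0 0;0 0 0.35 0 0 0;0 0 0.15 0 0 0;0 0 0 0 0 0",
)

```text
time_s: 10.07
tcp_pos: [0.4001, 0.1613, 0.025]
tcp_rot: [[-0.94, 0.342, -0.001], [0.342, 0.94, -0.0], [0.001, -0.0, -1.0]]
force: [-0.6, -0.5, 0.2]
finger_gap: 0.502
finger_force: 0.0
```

Run:
```python
from h import *
where()
z=np.load("w2.npz");P=cloud(z["d"],z["K"],z["cw"])
M=(P[...,2]>.0185)&(P[...,2]<.028)&(P[...,1]>.28)&(P[...,0]>.355)
k,L,st,ce=cv2.connectedComponentsWithStats(M.astype(np.uint8))
for i in range(1,k):
    if st[i,4]>50: print(ce[i].round(),st[i,4],P[L==i].mean(0).round(4),rect(P[L==i][:,:2]))
```

```text
t 10.07 tcp [0.4001 0.1613 0.025 ] th 70.0 z [-1.e-03 -2.e-04 -1.e+00] j [6.8, -0.6, 126.6, -0.0, 54.0, -63.2] F [-0.6 -0.5  0.2] gap 0.502 0.0
[516. 139.] 473 [0.3775 0.3717 0.0228] [0.378, 0.3735, 0.0448, 0.01, 73.7]
[513. 174.] 449 [0.4098 0.3621 0.0228] [0.4105, 0.3638, 0.0445, 0.0099, 73.4]
[511. 213.] 415 [0.4469 0.3515 0.0228] [0.4478, 0.3528, 0.0435, 0.0098, 73.4]
[508. 254.] 388 [0.4887 0.339  0.0227] [0.4899, 0.3399, 0.0441, 0.0103, 74.4]
[629. 269.] 238 [0.5488 0.4564 0.0233] [0.552, 0.4572, 0.042, 0.0131, -22.7]
[505. 296.] 360 [0.5355 0.3257 0.0226] [0.5365, 0.3267, 0.044, 0.0099, 73.2]
[583. 342.] 228 [0.6186 0.3962 0.0231] [0.6192, 0.3981, 0.0389, 0.0086, -71.8]
```

drive_tool(
  series="0.06 -0.02 0.05 0 0 0;0 0 0 0 0 0;0 0 0 0 0 0",
)

```text
time_s: 10.45
tcp_pos: [0.3969, 0.1616, 0.0234]
tcp_rot: [[-0.94, 0.342, 0.001], [0.342, 0.94, 0.0], [-0.001, 0.0, -1.0]]
force: [0.0, -0.7, 0.1]
finger_gap: 0.5
finger_force: 0.0
```

drive_tool(
  series="0 0 0 0 0 0;0 0 0 0 0 0;0 0 0 0 0 0;0 0 0 0 0 0;0 0 0 0 0 0",
  grip=0,
)

```text
time_s: 11.08
tcp_pos: [0.3966, 0.1614, 0.023]
tcp_rot: [[-0.94, 0.342, -0.0], [0.342, 0.94, -0.0], [0.0, -0.0, -1.0]]
force: [0.2, -0.3, 0.2]
finger_gap: 0.131
finger_force: 30.0
```

drive_tool(
  series="0 0 -0.2 0 0 0;0 0 -0.4 0 0 0;0 0 -0.6 0 0 0;0 0 -0.6 0 0 0;0 0 -0.3 0 0 0;0 0 0 0 0 0",
)

```text
time_s: 11.82
tcp_pos: [0.3972, 0.1616, 0.1288]
tcp_rot: [[-0.94, 0.342, 0.002], [0.342, 0.94, 0.0], [-0.002, 0.001, -1.0]]
force: [-0.3, -0.5, -2.5]
finger_gap: 0.125
finger_force: 30.0
```

Run:
```python
from h import *
where();go(.394,.3686,.10,73.55)
```

```text
t 11.82 tcp [0.3972 0.1616 0.1288] th 70.02 z [ 2.2e-03  3.0e-04 -1.0e+00] j [6.9, -12.3, 124.3, 0.0, 67.8, -63.1] F [-0.3 -0.5 -2.5] gap 0.125 30.0
turn first [ 0.01  0.02 -0.77] then shift [1.234 3.953 0.576]
```

drive_tool(
  series="0 0 0 0 0 -0.77;0.3 0.95 0 0 0 0;0.31 1 0 0 0 0;0.31 1 0 0 0 0;0.31 1 0 0 0 0;0 0 0.6 0 0 0;0 0 0.5 0 0 0;0 0 0.2 0 0 0",
)

```text
time_s: 12.82
tcp_pos: [0.3914, 0.3672, 0.0596]
tcp_rot: [[-0.959, 0.283, -0.005], [0.283, 0.959, -0.003], [0.004, -0.004, -1.0]]
force: [-0.0, 0.2, -2.1]
finger_gap: 0.125
finger_force: 30.0
```

drive_tool(
  series="0 0 0 0 0 0;0 0 0 0 0 0",
)

```text
time_s: 13.08
tcp_pos: [0.3942, 0.3685, 0.0638]
tcp_rot: [[-0.959, 0.284, 0.001], [0.284, 0.959, 0.001], [-0.001, 0.001, -1.0]]
force: [-0.1, 0.2, -2.1]
finger_gap: 0.126
finger_force: 30.0
```

Run:
```python
from h import *
where();go(.394,.3686,.046,73.55)
im,d,K,cw,c=cam("wrist");save(im,"w3.png")
```

```text
t 13.07 tcp [0.3942 0.3685 0.0638] th 73.53 z [ 1.2e-03  7.0e-04 -1.0e+00] j [31.0, 9.5, 110.7, -0.0, 59.7, -42.5] F [-0.1  0.2 -2.1] gap 0.126 30.0
turn first [ 0.01  0.01 -0.01] then shift [0.005 0.    0.355]
```

View pics/w3.png

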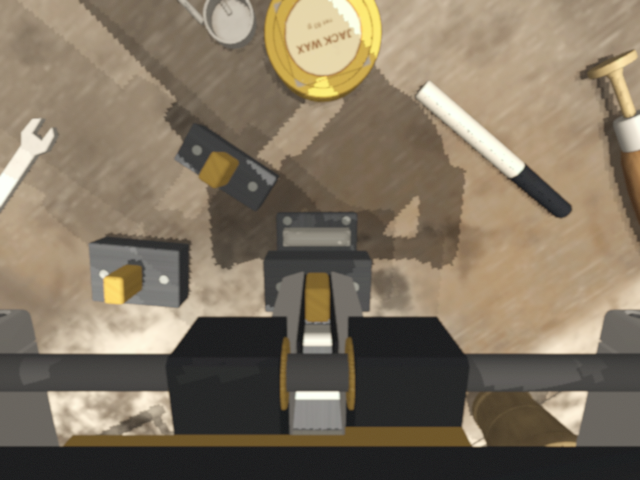

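The picture shows the block held square, parallel to fence 1 at (318,237) and over slot 1. Now I'll lower it gently to try the slot.

drive_tool(
  series="0 0 0.2 0 0 0;0 0 0.12 0 0 0;0 0 0.04 0 0 0;0 0 0.04 0 0 0;0 0 0.04 0 0 0;0 0 0.04 0 0 0;0 0 0 0 0 0;0 0 0 0 0 0",
)

```text
time_s: 14.12
tcp_pos: [0.3955, 0.3682, 0.0449]
tcp_rot: [[-0.959, 0.282, 0.001], [0.282, 0.959, -0.003], [-0.002, -0.003, -1.0]]
force: [-11.0, -12.9, 39.8]
finger_gap: 0.129
finger_force: 30.1
```

Run:
```python
from h import *
where();go(.429,.3583,.064,73.55)
```

```text
t 14.12 tcp [0.3955 0.3682 0.0449] th 73.63 z [ 0.0011 -0.0031 -1.    ] j [31.0, 11.5, 110.8, -0.2, 57.7, -42.5] F [-11.  -12.9  39.8] gap 0.129 30.1
turn first [-0.03  0.02  0.02] then shift [-0.699  0.001 -0.382]
```

Slot 1 does not take it: it stopped at TCP 0.045 with 40 N. On to slot 2.

drive_tool(
  series="0 0 -0.4 0 0 0;-0.35 0 -0.08 0 0 0;-0.35 0 0 0 0 0;0 0 0 0 0 0;0 0 0 0 0 0",
)

```text
time_s: 14.75
tcp_pos: [0.4267, 0.3579, 0.0619]
tcp_rot: [[-0.959, 0.284, -0.002], [0.284, 0.959, -0.001], [0.002, -0.001, -1.0]]
force: [-0.8, 0.5, -1.8]
finger_gap: 0.126
finger_force: 30.0
```

Run:
```python
from h import *
where();go(.429,.3583,.042,73.55)
```

```text
t 14.75 tcp [0.4267 0.3579 0.0619] th 73.51 z [-2.e-03 -9.e-04 -1.e+00] j [28.3, 12.0, 108.1, 0.0, 60.1, -45.2] F [-0.8  0.5 -1.8] gap 0.126 30.0
turn first [-0.02 -0.02 -0.01] then shift [-0.042  0.021  0.397]
```

drive_tool(
  series="-0.02 0.01 0.2 0 0 0;0 0 0.12 0 0 0;0 0 0.04 0 0 0;0 0 0.04 0 0 0;0 0 0 0 0 0;0 0 0 0 0 0",
)

```text
time_s: 15.5
tcp_pos: [0.4297, 0.359, 0.0442]
tcp_rot: [[-0.959, 0.283, 0.003], [0.283, 0.959, 0.001], [-0.003, 0.002, -1.0]]
force: [2.1, -0.9, 5.9]
finger_gap: 0.122
finger_force: 30.0
```

Run:
```python
from h import *
where();go(.4688,.3465,.064,73.55)
```

```text
t 15.5 tcp [0.4297 0.359  0.0442] th 73.56 z [ 3.1e-03  8.0e-04 -1.0e+00] j [28.3, 13.8, 108.2, -0.1, 57.9, -45.2] F [ 2.1 -0.9  5.9] gap 0.122 30.0
turn first [0.02 0.03 0.  ] then shift [-0.821 -0.018 -0.396]
```

Contact has just begun. I'll press another 2 mm to be sure.

drive_tool(
  series="0 0 0.04 0 0 0;0 0 0.02 0 0 0;0 0 0 0 0 0;0 0 0 0 0 0",
)

```text
time_s: 16.0
tcp_pos: [0.4306, 0.3592, 0.0431]
tcp_rot: [[-0.959, 0.283, 0.004], [0.283, 0.959, 0.001], [-0.004, 0.002, -1.0]]
force: [-1.3, -5.2, 16.2]
finger_gap: 0.124
finger_force: 30.0
```

Slot 2 does not take it either, so slot 3 is next.

drive_tool(
  series="0 0 -0.4 0 0 0;-0.4 0 -0.06 0 0 0;-0.41 -0.02 0 0 0 0;0 0 0 0 0 0;0 0 0 0 0 0;0 0 0 0 0 0",
)

```text
time_s: 16.75
tcp_pos: [0.4661, 0.3461, 0.0624]
tcp_rot: [[-0.959, 0.283, -0.001], [0.283, 0.959, -0.0], [0.001, -0.001, -1.0]]
force: [-0.0, 0.2, -2.3]
finger_gap: 0.124
finger_force: 30.0
```

Run:
```python
from h import *
where();go(.4688,.3465,.031,73.55)
```

```text
t 16.75 tcp [0.4661 0.3461 0.0624] th 73.56 z [-1.2e-03 -5.0e-04 -1.0e+00] j [25.4, 14.8, 104.7, 0.0, 60.7, -48.2] F [-0.   0.2 -2.3] gap 0.124 30.0
turn first [-0.01 -0.01  0.  ] then shift [-0.05   0.023  0.627]
```

drive_tool(
  series="-0.05 0.02 0 0 0 0;0 0 0.2 0 0 0;0 0 0.12 0 0 0;0 0 0.06 0 0 0;0 0 0.06 0 0 0;0 0 0.06 0 0 0;0 0 0 0 0 0",
)

```text
time_s: 17.62
tcp_pos: [0.4693, 0.3464, 0.0378]
tcp_rot: [[-0.959, 0.283, -0.0], [0.283, 0.959, -0.0], [0.0, -0.0, -1.0]]
force: [0.7, 0.4, -1.2]
finger_gap: 0.123
finger_force: 30.0
```

Run:
```python
from h import *
where();go(.4688,.3465,.031,73.55)
```

```text
t 17.62 tcp [0.4693 0.3464 0.0378] th 73.55 z [-3.e-04 -2.e-04 -1.e+00] j [25.3, 17.2, 104.6, -0.0, 58.1, -48.2] F [ 0.7  0.4 -1.2] gap 0.123 30.0
turn first [-0. -0. -0.] then shift [ 0.011 -0.     0.135]
```

It is going in freely. I'll seat it, release it and rise.

drive_tool(
  series="0 0 0.06 0 0 0;0 0 0.06 0 0 0;0 0 0.02 0 0 0;0 0 0 0 0 0;0 0 0 0 0 0",
)

```text
time_s: 18.25
tcp_pos: [0.4696, 0.3465, 0.0311]
tcp_rot: [[-0.959, 0.283, 0.0], [0.283, 0.959, 0.0], [-0.0, 0.0, -1.0]]
force: [1.0, -0.6, -1.7]
finger_gap: 0.124
finger_force: 30.0
```

drive_tool(
  series="0 0 0 0 0 0;0 0 0 0 0 0;0 0 0 0 0 0;0 0 -0.4 0 0 0;0 0 -0.7 0 0 0;0 0 -0.9 0 0 0;0 0 -0.9 0 0 0;0 0 -0.5 0 0 0",
  grip=0.5,
)

```text
time_s: 19.25
tcp_pos: [0.4707, 0.3471, 0.2059]
tcp_rot: [[-0.959, 0.283, 0.005], [0.283, 0.959, 0.003], [-0.004, 0.004, -1.0]]
force: [0.6, 0.3, 0.1]
finger_gap: 0.5
finger_force: 0.0
```

Run:
```python
from h import *
where();spacers(tag="w4");go(.3185,.331,.2,40.1)
```

```text
t 19.25 tcp [0.4707 0.3471 0.2059] th 73.55 z [ 0.0054  0.0025 -1.    ] j [25.3, 5.2, 99.3, -0.0, 75.2, -48.2] F [0.6 0.3 0.1] gap 0.5 0.0
wrist [306.  53.] handle [0.3178, 0.3825, 0.0176, 0.0124, -52.0] ztop 0.047 blk [0.3072, 0.3923, 0.0649, 0.0547, 37.8] 1968
wrist [186. 154.] handle [0.3686, 0.2486, 0.0171, 0.0118, -20.2] ztop 0.0471 blk [0.3683, 0.2482, 0.0607, 0.0421, 68.2] 2184
wrist [316. 225.] handle [0.4683, 0.3471, 0.0178, 0.0107, -16.8] ztop 0.0549 blk [0.4688, 0.3475, 0.06, 0.0502, 73.4] 1729
wrist [221. 316.] handle [0.5229, 0.2337, 0.0261, 0.0101, -48.2] ztop 0.0737 blk [0.5049, 0.22, 0.0529, 0.0343, -79.2] 329
wrist [272. 417.] handle [0.6357, 0.2525, 0.0816, 0.0519, 72.9] ztop 0.0861 blk [0.6485, 0.2805, 0.0303, 0.0012, 11.8] 82
turn first [0.11 0.07 7.3 ] then shift [ 1.722 -2.565  0.176]
```

Spacer C is seated in slot 3: its top is at 54.9 mm and it is centred. Spacer A has been knocked to about (0.318, 0.3825), so I'll re-measure it from directly above.

drive_tool(
  series="0 0 0 0 0 1;0 0 0 0 0 1;0 0 0 0 0 1;0 0 0 0 0 1;0 0 0 0 0 1;0 0 0 0 0 1;0 0 0 0 0 1;0 0 0 0 0 0.76",
)

```text
time_s: 20.3
tcp_pos: [0.4693, 0.3464, 0.2013]
tcp_rot: [[-0.614, 0.79, 0.0], [0.79, 0.614, 0.0], [-0.0, 0.0, -1.0]]
force: [0.3, 0.4, -0.1]
finger_gap: 0.501
finger_force: 0.0
```

drive_tool(
  series="0.8 -0.65 0 0 0 0;0.8 -0.65 0.1 0 0 0;0.84 -0.67 0 0 0 0;0 0 0 0 0 0;0 0 0 0 0 0",
)

```text
time_s: 20.92
tcp_pos: [0.3171, 0.3821, 0.1965]
tcp_rot: [[-0.616, 0.788, 0.001], [0.788, 0.616, 0.0], [-0.0, 0.001, -1.0]]
force: [-0.2, -0.5, 0.5]
finger_gap: 0.498
finger_force: 0.0
```

Run:
```python
from h import *
where();spacers(tag="w5");go(.318,.3825,.023,38)
```

```text
t 20.93 tcp [0.3171 0.3821 0.1965] th 37.99 z [ 1.1e-03  5.0e-04 -1.0e+00] j [37.2, -6.5, 111.9, -0.0, 74.6, -0.8] F [-0.2 -0.5  0.5] gap 0.498 0.0
wrist [317. 229.] handle [0.3172, 0.3827, 0.0179, 0.0097, -51.9] ztop 0.0471 blk [0.307, 0.3925, 0.0638, 0.0551, 39.5] 1469
wrist [276. 349.] handle [0.3638, 0.2532, 0.0146, 0.0077, 27.1] ztop 0.0465 blk [0.3693, 0.2514, 0.0544, 0.042, 67.4] 1071
turn first [ 0.01  0.   -0.01] then shift [3.000e-03 1.300e-02 3.468e+00]
```

View pics/w5.png

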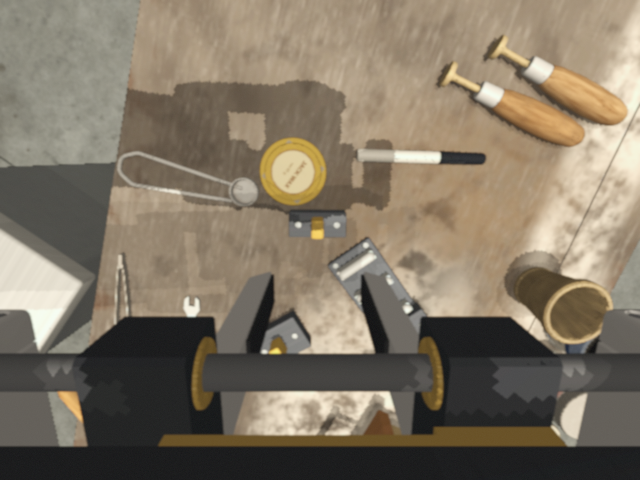

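The block sits level in the picture at (317,225), square to the fingers and just clear of the wax tin at (293,170). I'll descend and grasp it.

drive_tool(
  series="0 0.01 0.5 0 0 0;0 0 0.7 0 0 0;0 0 0.8 0 0 0;0 0 0.7 0 0 0;0 0 0.5 0 0 0;0 0 0.2 0 0 0;0 0 0.07 0 0 0;0 0 0 0 0 0",
)

```text
time_s: 21.98
tcp_pos: [0.318, 0.3827, 0.0232]
tcp_rot: [[-0.615, 0.789, 0.001], [0.789, 0.615, 0.001], [-0.0, 0.001, -1.0]]
force: [-0.2, 0.0, -0.3]
finger_gap: 0.499
finger_force: 0.0
```

drive_tool(
  series="0 0 0 0 0 0;0 0 0 0 0 0;0 0 0 0 0 0;0 0 0 0 0 0;0 0 0 0 0 0;0 0 0 0 0 0",
  grip=0,
)

```text
time_s: 22.72
tcp_pos: [0.3172, 0.3824, 0.0226]
tcp_rot: [[-0.615, 0.788, -0.0], [0.788, 0.615, 0.0], [0.0, 0.0, -1.0]]
force: [-0.7, -0.7, 1.9]
finger_gap: 0.128
finger_force: 30.0
```

drive_tool(
  series="0 0 -0.2 0 0 0;0 0 -0.4 0 0 0;0 0 -0.5 0 0 0;0 0 -0.2 0 0 0;0 0 0 0 0 -1;0 0 0 0 0 -1;0 0 0 0 0 -1;0 0 0 0 0 -1",
)

```text
time_s: 23.72
tcp_pos: [0.3167, 0.3819, 0.087]
tcp_rot: [[-0.834, 0.552, -0.001], [0.552, 0.834, -0.001], [0.0, -0.001, -1.0]]
force: [0.5, 0.6, -1.2]
finger_gap: 0.125
finger_force: 30.0
```

drive_tool(
  series="0 0 0 0 0 -1;0 0 0 0 0 -1;0 0 0 0 0 -1;0 0 0 0 0 -0.76;0 0 0 0 0 0;0 0 0 0 0 0",
)

```text
time_s: 24.48
tcp_pos: [0.317, 0.3821, 0.0872]
tcp_rot: [[-0.959, 0.284, -0.0], [0.284, 0.959, -0.0], [0.0, -0.0, -1.0]]
force: [-0.6, -0.3, -1.1]
finger_gap: 0.128
finger_force: 30.0
```

Run:
```python
from h import *
where();go(.394,.3686,.064,73.55)
```

```text
t 24.48 tcp [0.317  0.3821 0.0872] th 73.5 z [-4.e-04 -3.e-04 -1.e+00] j [37.2, 1.7, 116.3, -0.0, 62.0, -36.3] F [-0.6 -0.3 -1.1] gap 0.128 30.0
turn first [-0.   -0.   -0.01] then shift [-1.554  0.176  0.465]
```

drive_tool(
  series="-0.5 0.06 0 0 0 0;-0.6 0.06 0 0 0 0;-0.45 0.056 0.2 0 0 0;0 0 0.26 0 0 0;0 0 0 0 0 0;0 0 0 0 0 0;0 0 0 0 0 0",
)

```text
time_s: 25.35
tcp_pos: [0.3937, 0.3691, 0.0649]
tcp_rot: [[-0.959, 0.283, 0.001], [0.283, 0.959, 0.0], [-0.0, 0.001, -1.0]]
force: [0.4, -0.5, -1.6]
finger_gap: 0.129
finger_force: 30.0
```

drive_tool(
  series="0 0 0.2 0 0 0;0 0 0.14 0 0 0;0 0 0.06 0 0 0;0 0 0.04 0 0 0;0 0 0.02 0 0 0;0 0 0 0 0 0;0 0 0 0 0 0",
)

```text
time_s: 26.22
tcp_pos: [0.3942, 0.3687, 0.044]
tcp_rot: [[-0.959, 0.283, -0.001], [0.283, 0.959, -0.002], [0.001, -0.002, -1.0]]
force: [-7.8, -6.0, 18.4]
finger_gap: 0.126
finger_force: 30.0
```

Run:
```python
from h import *
where();go(.429,.3583,.064,73.55)
```

```text
t 26.23 tcp [0.3942 0.3687 0.044 ] th 73.57 z [-0.0011 -0.0015 -1.    ] j [31.1, 11.5, 110.9, -0.1, 57.7, -42.5] F [-7.8 -6.  18.4] gap 0.126 30.0
turn first [-0.02 -0.01  0.  ] then shift [-0.727 -0.003 -0.399]
```

Slot 1 refuses it. On to slot 2.

drive_tool(
  series="0 0 -0.4 0 0 0;-0.37 0 -0.05 0 0 0;-0.36 0 0 0 0 0;0 0 0 0 0 0;0 0 0 0 0 0;0 0 0 0 0 0",
)

```text
time_s: 26.98
tcp_pos: [0.4283, 0.3583, 0.0634]
tcp_rot: [[-0.959, 0.283, -0.001], [0.283, 0.959, -0.001], [0.001, -0.001, -1.0]]
force: [-0.8, -0.6, -1.3]
finger_gap: 0.125
finger_force: 30.0
```

Run:
```python
from h import *
where();go(.429,.3583,.031,73.55)
```

```text
t 26.98 tcp [0.4283 0.3583 0.0634] th 73.56 z [-1.1e-03 -5.0e-04 -1.0e+00] j [28.3, 12.0, 107.9, 0.0, 60.2, -45.3] F [-0.8 -0.6 -1.3] gap 0.125 30.0
turn first [-0.01 -0.01  0.  ] then shift [-0.013  0.003  0.648]
```

drive_tool(
  series="-0.01 0 0.2 0 0 0;0 0 0.14 0 0 0;0 0 0.06 0 0 0;0 0 0.06 0 0 0;0 0 0.06 0 0 0;0 0 0 0 0 0;0 0 0 0 0 0",
)

```text
time_s: 27.85
tcp_pos: [0.4296, 0.3584, 0.0381]
tcp_rot: [[-0.959, 0.283, 0.0], [0.283, 0.959, 0.0], [-0.0, 0.0, -1.0]]
force: [0.0, 0.7, -1.2]
finger_gap: 0.124
finger_force: 30.0
```

Run:
```python
from h import *
where();go(.429,.3583,.031,73.55)
```

```text
t 27.85 tcp [0.4296 0.3584 0.0381] th 73.55 z [ 3.e-04  2.e-04 -1.e+00] j [28.2, 14.4, 108.2, 0.0, 57.4, -45.3] F [ 0.   0.7 -1.2] gap 0.124 30.0
turn first [ 0.  0. -0.] then shift [ 0.011 -0.005  0.142]
```

It goes in freely. I'll seat it, release it and rise, then head for B.

drive_tool(
  series="0 0 0.06 0 0 0;0 0 0.06 0 0 0;0 0 0.03 0 0 0;0 0 0 0 0 0;0 0 0 0 0 0",
)

```text
time_s: 28.48
tcp_pos: [0.4294, 0.3583, 0.0306]
tcp_rot: [[-0.959, 0.283, -0.0], [0.283, 0.959, -0.0], [0.0, -0.0, -1.0]]
force: [-0.9, -0.8, 1.7]
finger_gap: 0.125
finger_force: 30.0
```

drive_tool(
  series="0 0 0 0 0 0;0 0 0 0 0 0;0 0 0 0 0 0;0 0 -0.4 0 0 0;0 0 -0.7 0 0 0;0 0 -0.9 0 0 0;0 0 -0.9 0 0 0;0 0 -0.4 0 0 0",
  grip=0.5,
)

```text
time_s: 29.48
tcp_pos: [0.4309, 0.3591, 0.1998]
tcp_rot: [[-0.959, 0.283, 0.006], [0.283, 0.959, 0.003], [-0.004, 0.004, -1.0]]
force: [-0.5, -0.2, 0.9]
finger_gap: 0.502
finger_force: 0.0
```

Run:
```python
from h import *
where();spacers(tag="w6");go(.3683,.2484,.2,68.2)
```

```text
t 29.48 tcp [0.4309 0.3591 0.1998] th 73.55 z [ 0.0055  0.003  -1.    ] j [28.2, 2.2, 103.0, 0.0, 74.4, -45.3] F [-0.5 -0.2  0.9] gap 0.502 0.0
wrist [188. 198.] handle [0.3681, 0.249, 0.017, 0.0115, -20.9] ztop 0.0469 blk [0.3682, 0.2483, 0.0605, 0.0422, 68.0] 2087
wrist [315. 227.] handle [0.4293, 0.3589, 0.0168, 0.0105, -16.6] ztop 0.0549 blk [0.438, 0.3565, 0.0645, 0.0596, -17.0] 2149
wrist [315. 266.] handle [0.4674, 0.3476, 0.0163, 0.0108, -16.6] ztop 0.0551 blk [0.4607, 0.3498, 0.0683, 0.0597, -15.7] 2090
wrist [279. 432.] handle [0.6128, 0.2647, 0.0165, 0.0081, 80.0] ztop 0.0861 blk [0.6124, 0.2623, 0.0775, 0.0215, 13.4] 504
turn first [0.07 0.07 1.17] then shift [ 0.347 -2.531  0.021]
```

drive_tool(
  series="0 0 0 0 0 0.6;0 0 0 0 0 0.6;0.12 -0.85 0 0 0 0;0.12 -0.85 0 0 0 0;0.11 -0.83 0 0 0 0;0 0 0 0 0 0;0 0 0 0 0 0",
)

```text
time_s: 30.4
tcp_pos: [0.366, 0.2477, 0.195]
tcp_rot: [[-0.927, 0.374, -0.001], [0.374, 0.927, 0.0], [0.001, -0.0, -1.0]]
force: [-0.2, 0.3, 0.1]
finger_gap: 0.499
finger_force: 0.0
```

Run:
```python
from h import *
where();spacers();go(.3682,.2485,.023,68.1)
```

```text
t 30.4 tcp [0.366  0.2477 0.195 ] th 68.03 z [-6.e-04  0.e+00 -1.e+00] j [19.3, -14.8, 119.1, 0.0, 75.8, -48.7] F [-0.2  0.3  0.1] gap 0.499 0.0
wrist [318. 231.] handle [0.3678, 0.2478, 0.0174, 0.0112, -25.4] ztop 0.047 blk [0.3683, 0.2482, 0.0601, 0.0426, 68.2] 2085
wrist [446. 247.] handle [0.4284, 0.3578, 0.017, 0.0102, -14.8] ztop 0.0547 blk [0.4379, 0.3567, 0.0644, 0.061, -16.0] 2077
wrist [447. 286.] handle [0.4669, 0.3466, 0.0159, 0.0101, -16.4] ztop 0.0547 blk [0.4604, 0.3494, 0.0684, 0.0595, -16.6] 1952
wrist [ 64. 396.] handle [0.4339, -0.0783, 0.0138, 0.0112, -33.3] ztop 0.0471 blk None 0
wrist [318. 413.] handle [0.5375, 0.1801, 0.1049, 0.0127, -77.9] ztop 0.0736 blk [0.5343, 0.161, 0.0465, 0.0021, -78.1] 188
turn first [-0.   -0.01 -0.01] then shift [-0.033  0.026  3.443]
```

drive_tool(
  series="-0.03 0.02 0.5 0 0 0;0 0 0.7 0 0 0;0 0 0.8 0 0 0;0 0 0.7 0 0 0;0 0 0.5 0 0 0;0 0 0.2 0 0 0;0 0 0.05 0 0 0;0 0 0 0 0 0",
)

```text
time_s: 31.45
tcp_pos: [0.3685, 0.2483, 0.0237]
tcp_rot: [[-0.928, 0.374, 0.001], [0.374, 0.928, 0.0], [-0.001, 0.001, -1.0]]
force: [0.5, 0.4, -0.8]
finger_gap: 0.504
finger_force: 0.0
```

drive_tool(
  series="0 0 0 0 0 0;0 0 0 0 0 0;0 0 0 0 0 0;0 0 0 0 0 0;0 0 0 0 0 0;0 0 0 0 0 0",
  grip=0,
)

```text
time_s: 32.2
tcp_pos: [0.3678, 0.2479, 0.0231]
tcp_rot: [[-0.927, 0.374, 0.0], [0.374, 0.927, -0.0], [-0.0, -0.0, -1.0]]
force: [-0.2, 0.1, 3.0]
finger_gap: 0.127
finger_force: 30.0
```

drive_tool(
  series="0 0 -0.2 0 0 0;0 0 -0.5 0 0 0;0 0 -0.6 0 0 0;0 0 -0.3 0 0 -0.5;0 0 0 0 0 -0.7;0 0 0 0 0 0;0 0 0 0 0 0",
)

```text
time_s: 33.08
tcp_pos: [0.3673, 0.2478, 0.1027]
tcp_rot: [[-0.959, 0.284, -0.001], [0.284, 0.959, -0.0], [0.001, -0.0, -1.0]]
force: [0.6, -0.0, -2.8]
finger_gap: 0.125
finger_force: 30.0
```

Run:
```python
from h import *
where();go(.394,.3686,.064,73.55)
```

```text
t 33.08 tcp [0.3673 0.2478 0.1027] th 73.5 z [-7.e-04 -2.e-04 -1.e+00] j [19.3, -7.5, 123.3, 0.0, 64.3, -54.2] F [ 0.6 -0.  -2.8] gap 0.125 30.0
turn first [-0.01 -0.01 -0.01] then shift [0.172 2.469 0.774]
```

B measures 42 mm, wider than the spacers already in slots 2 and 3, and those slots are occupied. I'll try it in slot 1, offset 2 mm away from A, and then in slot 4.

drive_tool(
  series="0.07 0.8 0 0 0 0;0.07 0.85 0 0 0 0;0.07 0.82 0.1 0 0 0;0 0 0.4 0 0 0;0 0 0.24 0 0 0;0 0 0 0 0 0;0 0 0 0 0 0;0 0 0 0 0 0",
)

```text
time_s: 34.08
tcp_pos: [0.3932, 0.3694, 0.0668]
tcp_rot: [[-0.959, 0.284, 0.001], [0.284, 0.959, 0.001], [-0.001, 0.001, -1.0]]
force: [0.4, 0.6, -2.7]
finger_gap: 0.126
finger_force: 30.0
```

Run:
```python
from h import *
where();go(.392,.3692,.042,73.55)
```

```text
t 34.08 tcp [0.3932 0.3694 0.0668] th 73.51 z [ 1.3e-03  8.0e-04 -1.0e+00] j [31.2, 9.2, 110.7, 0.0, 60.0, -42.4] F [ 0.4  0.6 -2.7] gap 0.126 30.0
turn first [ 0.01  0.01 -0.01] then shift [ 0.022 -0.01   0.497]
```

drive_tool(
  series="0.02 0 0.2 0 0 0;0 0 0.16 0 0 0;0 0 0.06 0 0 0;0 0 0.04 0 0 0;0 0 0.04 0 0 0;0 0 0 0 0 0;0 0 0 0 0 0",
)

```text
time_s: 34.95
tcp_pos: [0.3925, 0.3695, 0.0461]
tcp_rot: [[-0.959, 0.282, -0.001], [0.282, 0.959, -0.003], [0.0, -0.003, -1.0]]
force: [-14.4, -11.8, 37.7]
finger_gap: 0.125
finger_force: 30.1
```

drive_tool(
  series="0 0 -0.6 0 0 0;0 0 -0.8 0 0 0;0 0 -0.1 0 0 0;0 0 0 0 0 0",
)

```text
time_s: 35.45
tcp_pos: [0.3912, 0.3693, 0.1148]
tcp_rot: [[-0.959, 0.283, -0.001], [0.283, 0.959, -0.001], [0.001, -0.001, -1.0]]
force: [0.0, -0.5, -3.4]
finger_gap: 0.121
finger_force: 30.0
```

Run:
```python
from h import *
where();go(.5138,.3333,.064,73.55)
```

```text
t 35.45 tcp [0.3912 0.3693 0.1148] th 73.54 z [-1.e-03 -6.e-04 -1.e+00] j [31.3, 5.0, 109.6, -0.0, 65.5, -42.3] F [ 0.  -0.5 -3.4] gap 0.121 30.0
turn first [-0.01 -0.01 -0.  ] then shift [-2.556  0.004  1.016]
```

Slot 1 refuses it, with 38 N at TCP 0.046. I'll carry it over the others to slot 4.

drive_tool(
  series="-0.85 0 0 0 0 0;-0.85 0 0 0 0 0;-0.85 0 0 0 0 0;0 0 0 0 0 0;0 0 0.6 0 0 0;0 0 0.4 0 0 0;0 0 0 0 0 0;0 0 0 0 0 0",
)

```text
time_s: 36.45
tcp_pos: [0.5139, 0.3338, 0.0663]
tcp_rot: [[-0.959, 0.283, 0.0], [0.283, 0.959, 0.0], [-0.0, 0.0, -1.0]]
force: [-0.1, 0.3, -2.0]
finger_gap: 0.124
finger_force: 30.0
```

Run:
```python
from h import *
where();go(.5138,.3333,.042,73.55)
```

```text
t 36.45 tcp [0.5139 0.3338 0.0663] th 73.57 z [ 5.e-04  2.e-04 -1.e+00] j [22.4, 18.2, 99.8, 0.0, 61.9, -51.2] F [-0.1  0.3 -2. ] gap 0.124 30.0
turn first [0. 0. 0.] then shift [-0.    -0.01   0.487]
```

drive_tool(
  series="0 0 0.2 0 0 0;0 0 0.16 0 0 0;0 0 0.06 0 0 0;0 0 0.04 0 0 0;0 0 0.04 0 0 0;0 0 0 0 0 0;0 0 0 0 0 0",
)

```text
time_s: 37.33
tcp_pos: [0.5144, 0.3335, 0.0441]
tcp_rot: [[-0.959, 0.283, -0.0], [0.283, 0.959, -0.001], [-0.0, -0.001, -1.0]]
force: [-7.3, -4.5, 15.1]
finger_gap: 0.128
finger_force: 30.0
```

Run:
```python
from h import *
where()
```

```text
t 37.33 tcp [0.5144 0.3335 0.0441] th 73.57 z [-2.e-04 -1.e-03 -1.e+00] j [22.4, 20.2, 100.1, -0.1, 59.8, -51.1] F [-7.3 -4.5 15.1] gap 0.128 30.0
```

Slot 4 refuses it as well: it stopped at 0.0441 with 15 N. B goes in the drawer, so I'll lift, turn and look into it.

drive_tool(
  series="0 0 -0.6 0 0 0;0 0 -0.8 0 0 0;0 0 -0.9 0 0 -0.8;0 0 -0.8 0 0 -1;0 0 0 0 0 -1;0 0 0 0 0 -1;0 0 0 0 0 -1;0 0 0 0 0 -1",
)

```text
time_s: 38.33
tcp_pos: [0.5138, 0.3335, 0.1958]
tcp_rot: [[-0.984, -0.178, -0.0], [-0.178, 0.984, 0.0], [0.0, 0.0, -1.0]]
force: [0.3, 0.2, -2.3]
finger_gap: 0.128
finger_force: 30.0
```

drive_tool(
  series="0 0 0 0 0 -0.49;-0.15 -0.8 0 0 0 0;-0.15 -0.85 0 0 0 0;-0.15 -0.85 0 0 0 0;-0.12 -0.73 0 0 0 0;0 0 0 0 0 0;0 0 0 0 0 0",
)

```text
time_s: 39.2
tcp_pos: [0.5761, 0.1822, 0.1958]
tcp_rot: [[-0.977, -0.214, -0.0], [-0.214, 0.977, 0.0], [0.0, 0.001, -1.0]]
force: [0.8, 0.4, -2.2]
finger_gap: 0.128
finger_force: 30.0
```

Run:
```python
from h import *
where()
for n in("wrist","side"):
    im,d,K,cw,c=cam(n);save(im,n+"7.png");np.savez(n+"7.npz",im=im,d=d,K=K,cw=cw)
    P=cloud(d,K,cw);t=np.radians(12.4);u=np.array([np.cos(t),np.sin(t)]);v=np.array([-u[1],u[0]])
    Q=P.reshape(-1,3);a=(Q[:,:2]-[.497,.164])@u;b=(Q[:,:2]-[.497,.164])@v
    for zl,zh in((.042,.056),(.056,.078),(.081,.09),(.018,.028)):
        m=(Q[:,2]>zl)&(Q[:,2]<zh)&(abs(b)<.1)&(a>-.03)&(a<.25)
        print(n,zl,m.sum(),"a",np.percentile(a[m],[1,5,25,50,75,95,99]).round(3),"b",np.percentile(b[m],[1,5,50,95,99]).round(3),Q[m,2].mean().round(4))
```

```text
t 39.2 tcp [0.5761 0.1822 0.1958] th 102.37 z [-5.e-04  5.e-04 -1.e+00] j [6.8, 8.5, 96.7, 0.0, 74.8, -95.6] F [ 0.8  0.4 -2.2] gap 0.128 30.0
wrist 0.042 2719 a [-0.004 -0.003  0.001  0.008  0.036  0.131  0.137] b [-0.083 -0.068 -0.003  0.061  0.076] 0.0506
wrist 0.056 6070 a [0.035 0.036 0.041 0.048 0.064 0.131 0.133] b [-0.084 -0.076 -0.004  0.069  0.077] 0.0685
wrist 0.081 3494 a [0.131 0.132 0.14  0.15  0.184 0.246 0.249] b [-0.087 -0.082 -0.001  0.074  0.08 ] 0.0851
wrist 0.018 4999 a [0.036 0.064 0.072 0.082 0.093 0.13  0.144] b [-0.068 -0.066 -0.011  0.058  0.061] 0.0223
side 0.042 1660 a [-0.006 -0.005  0.034  0.095  0.145  0.219  0.244] b [-0.09  -0.089 -0.038  0.061  0.067] 0.0497
side 0.056 2031 a [0.033 0.034 0.038 0.093 0.145 0.225 0.245] b [-0.09  -0.09  -0.062  0.065  0.076] 0.0668
side 0.081 2936 a [0.129 0.131 0.153 0.184 0.216 0.243 0.248] b [-0.089 -0.088 -0.018  0.07   0.079] 0.0862
side 0.018 1124 a [0.033 0.034 0.102 0.123 0.143 0.219 0.242] b [-0.09  -0.09   0.001  0.059  0.062] 0.0235
```

View pics/side7.png

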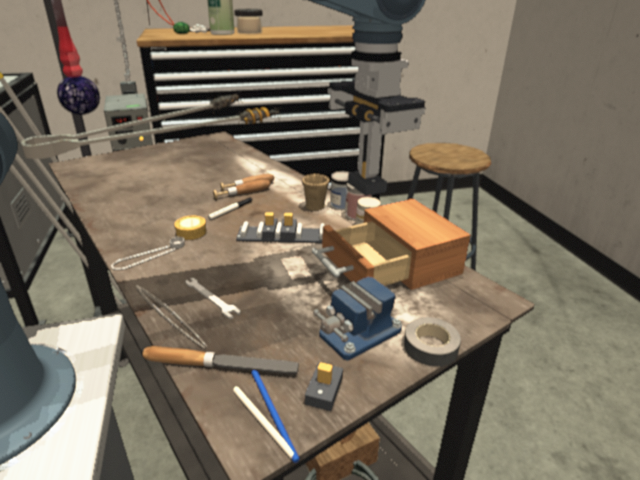

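View pics/wrist7.png

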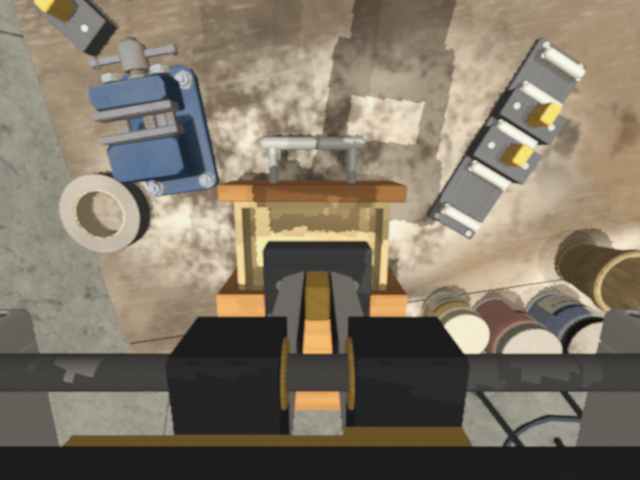

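The drawer is open, with its front at rows 182–200 of the wrist view and its inside free of anything. The side view shows A and C standing in the rack, and D unmoved at (323,385). I'll place B at the centre of the open part, about (0.586, 0.180).

drive_tool(
  series="-0.18 -0.09 0 0 0 0;0 0 0 0 0 0;0 0 0.4 0 0 0;0 0 0.6 0 0 0;0 0 0.6 0 0 0;0 0 0.6 0 0 0;0 0 0.3 0 0 0;0 0 0 0 0 0",
)

```text
time_s: 40.3
tcp_pos: [0.5849, 0.1793, 0.0692]
tcp_rot: [[-0.977, -0.214, -0.003], [-0.214, 0.977, -0.0], [0.003, 0.0, -1.0]]
force: [-1.0, -0.2, -1.5]
finger_gap: 0.128
finger_force: 30.0
```

drive_tool(
  series="0 0 0.2 0 0 0;0 0 0.1 0 0 0;0 0 0.1 0 0 0;0 0 0.06 0 0 0;0 0 0.03 0 0 0;0 0 0 0 0 0;0 0 0 0 0 0",
)

```text
time_s: 41.18
tcp_pos: [0.5863, 0.1794, 0.0467]
tcp_rot: [[-0.977, -0.214, 0.0], [-0.214, 0.977, 0.0], [-0.0, -0.0, -1.0]]
force: [-0.5, -0.7, -1.8]
finger_gap: 0.128
finger_force: 30.0
```

drive_tool(
  series="0 0 0.03 0 0 0;0 0 0.02 0 0 0;0 0 0 0 0 0;0 0 0 0 0 0",
)

```text
time_s: 41.68
tcp_pos: [0.5865, 0.1794, 0.0444]
tcp_rot: [[-0.977, -0.214, 0.001], [-0.214, 0.977, 0.0], [-0.001, -0.0, -1.0]]
force: [0.3, -0.5, 1.5]
finger_gap: 0.125
finger_force: 30.0
```

drive_tool(
  series="0 0 0 0 0 0;0 0 0 0 0 0;0 0 0 0 0 0;0 0 -0.3 0 0 0;0 0 -0.6 0 0 0;0 0 -0.8 0 0 0;0 0 -0.9 0 0 0;0 0 -0.6 0 0 0",
  grip=0.4,
)

```text
time_s: 42.68
tcp_pos: [0.5871, 0.1795, 0.2079]
tcp_rot: [[-0.977, -0.214, 0.004], [-0.214, 0.977, 0.0], [-0.004, -0.0, -1.0]]
force: [0.6, 0.2, -0.4]
finger_gap: 0.4
finger_force: 0.0
```

Run:
```python
from h import *
where();spacers();go(.433,-.078,.22,57)
```

```text
t 42.67 tcp [0.5871 0.1795 0.2079] th 102.38 z [ 4.2e-03  5.0e-04 -1.0e+00] j [6.4, 9.0, 94.8, -0.0, 75.9, -95.9] F [ 0.6  0.2 -0.4] gap 0.4 0.0
wrist [63.  2.] handle [0.4407, -0.0769, 0.0083, 0.0038, -57.6] ztop 0.0458 blk [0.436, -0.0751, 0.0526, 0.0366, 58.8] 1497
wrist [544. 103.] handle [0.4308, 0.3572, 0.0164, 0.0109, -14.7] ztop 0.0547 blk [0.4394, 0.3555, 0.0659, 0.0604, -16.3] 2352
wrist [517. 143.] handle [0.4695, 0.3457, 0.016, 0.0106, -16.5] ztop 0.0548 blk [0.4619, 0.3492, 0.0665, 0.0608, -16.0] 2543
wrist [241. 181.] handle [0.5553, 0.1047, 0.028, 0.0112, -82.5] ztop 0.0736 blk [0.5553, 0.1176, 0.0725, 0.0313, -24.9] 256
wrist [317. 227.] handle [0.5853, 0.1795, 0.0168, 0.0103, 12.2] ztop 0.069 blk [0.5857, 0.1797, 0.0601, 0.0415, -77.5] 2167
wrist [237. 294.] handle [0.6587, 0.116, 0.0458, 0.024, -14.8] ztop 0.086 blk [0.6335, 0.1206, 0.0304, 0.0208, -19.2] 256
wrist [317. 318.] handle [0.6641, 0.1962, 0.0873, 0.0766, -77.5] ztop 0.0861 blk None 0
wrist [397. 295.] handle [0.626, 0.268, 0.0455, 0.0245, 39.1] ztop 0.0861 blk [0.6049, 0.2537, 0.0302, 0.0204, 45.2] 265
turn first [0.04 0.13 9.9 ] then shift [-0.19  -6.025 -0.157]
```

B stands upright in the drawer, with its top at 69 mm. Next is D.

drive_tool(
  series="0 0 0 0 0 1;0 0 0 0 0 1;0 0 0 0 0 1;0 0 0 0 0 1;0 0 0 0 0 1;0 0 0 0 0 1;0 0 0 0 0 1;0 0 0 0 0 1",
  grip=0.5,
)

```text
time_s: 43.72
tcp_pos: [0.5859, 0.1793, 0.2039]
tcp_rot: [[-0.91, 0.414, -0.0], [0.414, 0.91, 0.0], [0.0, -0.0, -1.0]]
force: [-0.1, 0.6, -0.2]
finger_gap: 0.504
finger_force: 0.0
```

drive_tool(
  series="0 0 0 0 0 1;0 0 0 0 0 0.5;-0.02 -1 0 0 0 0;-0.02 -1 0 0 0 0;0 -1 0 0 0 0;0 -1 0 0 0 0;0 -1 0 0 0 0;0 -1 0 0 0 0",
)

```text
time_s: 44.72
tcp_pos: [0.4315, -0.0795, 0.204]
tcp_rot: [[-0.856, 0.517, 0.001], [0.517, 0.856, -0.0], [-0.001, -0.0, -1.0]]
force: [0.8, -0.9, 0.7]
finger_gap: 0.499
finger_force: 0.0
```

drive_tool(
  series="0 0 0 0 0 0;0 0 0 0 0 0;0 0 0 0 0 0",
)

```text
time_s: 45.1
tcp_pos: [0.433, -0.0775, 0.204]
tcp_rot: [[-0.857, 0.516, 0.0], [0.516, 0.857, 0.0], [0.0, 0.0, -1.0]]
force: [0.2, -1.1, 0.9]
finger_gap: 0.501
finger_force: 0.0
```

Run:
```python
from h import *
where();spacers(tag="w8");go(.4325,-.079,.023,58.8)
z=np.load("side7.npz");Q=cloud(z["d"],z["K"],z["cw"]).reshape(-1,3)
m=(Q[:,0]>.42)&(Q[:,0]<.65)&(Q[:,1]<.08)&(Q[:,1]>-.12)&(Q[:,2]>.05)&(Q[:,2]<.2);print(rect(Q[m][:,:2]),Q[m].min(0),Q[m].max(0))
```

```text
t 45.1 tcp [ 0.433  -0.0775  0.204 ] th 58.93 z [ 0.e+00  2.e-04 -1.e+00] j [-25.0, -15.7, 118.8, 0.0, 76.9, -83.9] F [ 0.2 -1.1  0.9] gap 0.501 0.0
wrist [591. 216.] handle [0.5468, 0.1422, 0.1065, 0.0156, -78.2] ztop 0.0736 blk [0.5432, 0.1461, 0.0819, 0.0644, 51.7] 909
wrist [626. 228.] handle [0.5852, 0.1745, 0.02, 0.0095, -14.0] ztop 0.0677 blk [0.5874, 0.1795, 0.0607, 0.0409, -78.3] 1697
wrist [315. 228.] handle [0.4329, -0.079, 0.0167, 0.0109, -32.4] ztop 0.0471 blk [0.4337, -0.079, 0.0595, 0.0368, 58.4] 1671
wrist [635. 305.] handle [0.6381, 0.1406, 0.01, 0.0084, 58.0] ztop 0.0858 blk [0.6295, 0.1304, 0.0624, 0.0578, -71.4] 594
turn first [ 0.   -0.    0.03] then shift [-0.008 -0.031  3.618]
[0.5014, 0.01, 0.1169, 0.0742, 19.8] [ 0.44285229 -0.03992981  0.05000037] [0.56392413 0.06085035 0.07978439]
```

Run:
```python
from h import *
z=np.load("w8.npz");Q=cloud(z["d"],z["K"],z["cw"]).reshape(-1,3);c=np.array([.4333,-.079])
t=np.radians(58.6);u=np.array([np.cos(t),np.sin(t)]);v=np.array([-u[1],u[0]])
a=(Q[:,:2]-c)@u;b=(Q[:,:2]-c)@v
for zl in(.02,.055,.1):
    m=(Q[:,2]>zl)&(Q[:,2]<.17)&(a>.0315)&(a<.09)&(abs(b)<.045);
    i=np.argsort(a[m])[:400:80];print(zl,m.sum(),np.c_[a[m],b[m],Q[m,2]][i].round(3).tolist())
```

```text
0.02 1456 [[0.054, -0.011, 0.048], [0.062, -0.002, 0.047], [0.067, 0.017, 0.045], [0.069, 0.01, 0.05], [0.072, 0.026, 0.048]]
0.055 739 [[0.068, 0.016, 0.056], [0.075, 0.01, 0.055], [0.078, 0.009, 0.055], [0.08, 0.013, 0.057], [0.082, 0.014, 0.058]]
0.1 0 []
```

The nearest vice part is 54 mm from the spacer along the finger line, and with a 0.3 opening the fingers reach only 27 mm. I'll descend.

drive_tool(
  series="-0.02 -0.02 0.5 0 0 0;0 0 0.7 0 0 0;0 0 0.8 0 0 0;0 0 0.7 0 0 0;0 0 0.5 0 0 0;0 0 0.3 0 0 0;0 0 0.11 0 0 0;0 0 0 0 0 0",
  grip=0.3,
)

```text
time_s: 46.15
tcp_pos: [0.4334, -0.0797, 0.0238]
tcp_rot: [[-0.856, 0.517, 0.0], [0.517, 0.856, -0.0], [-0.001, 0.0, -1.0]]
force: [-0.3, -0.4, 0.4]
finger_gap: 0.298
finger_force: 0.0
```

drive_tool(
  series="0 0 0 0 0 0;0 0 0 0 0 0;0 0 0 0 0 0;0 0 0 0 0 0;0 0 0 0 0 0;0 0 0 0 0 0",
  grip=0,
)

```text
time_s: 46.9
tcp_pos: [0.4335, -0.08, 0.0242]
tcp_rot: [[-0.856, 0.518, 0.001], [0.518, 0.856, -0.001], [-0.001, 0.0, -1.0]]
force: [0.0, 0.7, 6.3]
finger_gap: 0.123
finger_force: 30.0
```

drive_tool(
  series="0 0 -0.2 0 0 0;0 0 -0.6 0 0 0;0 0 -0.8 0 0 0;0 0 -0.8 0 0 0;0 0 -0.4 0 0 0;0 0 0 0 0 -1;0 0 0 0 0 -1;0 0 0 0 0 -1",
)

```text
time_s: 47.9
tcp_pos: [0.4324, -0.0795, 0.1633]
tcp_rot: [[-0.955, 0.297, -0.001], [0.297, 0.955, 0.0], [0.001, 0.0, -1.0]]
force: [-0.1, 1.1, -0.9]
finger_gap: 0.125
finger_force: 30.0
```

drive_tool(
  series="0 0 0 0 0 -0.2;0 0 0 0 0 0",
)

```text
time_s: 48.15
tcp_pos: [0.4327, -0.0796, 0.1634]
tcp_rot: [[-0.959, 0.285, -0.0], [0.285, 0.959, 0.0], [0.0, 0.0, -1.0]]
force: [0.2, 0.9, -2.3]
finger_gap: 0.126
finger_force: 30.0
```

Run:
```python
from h import *
where();go(.392,.3692,.15,73.55)
```

```text
t 48.15 tcp [ 0.4327 -0.0796  0.1634] th 73.45 z [-3.e-04  1.e-04 -1.e+00] j [-25.3, -13.1, 121.1, -0.0, 72.0, -98.7] F [ 0.2  0.9 -2.3] gap 0.126 30.0
turn first [ 0.   -0.   -0.02] then shift [3.322 8.379 0.267]
```

drive_tool(
  series="0.33 0.88 0 0 0 0;0.37 0.93 0 0 0 0;0.37 0.93 0 0 0 0;0.37 0.93 0 0 0 0;0.37 0.93 0 0 0 0;0.37 0.94 0 0 0 0;0.37 0.94 0 0 0 0;0.37 0.94 0 0 0 0",
)

```text
time_s: 49.15
tcp_pos: [0.3979, 0.3192, 0.1635]
tcp_rot: [[-0.959, 0.285, 0.0], [0.285, 0.959, -0.0], [-0.0, 0.0, -1.0]]
force: [-0.0, -0.5, -1.6]
finger_gap: 0.126
finger_force: 30.0
```

drive_tool(
  series="0.4 0.96 0 0 0 -0.02;0 0 0 0 0 0;0 0 0.6 0 0 0;0 0 0.8 0 0 0;0 0 0.5 0 0 0;0 0 0.06 0 0 0;0 0 0 0 0 0;0 0 0 0 0 0",
)

```text
time_s: 50.15
tcp_pos: [0.3939, 0.3696, 0.0671]
tcp_rot: [[-0.959, 0.283, 0.002], [0.283, 0.959, 0.001], [-0.002, 0.002, -1.0]]
force: [0.3, 0.6, -1.0]
finger_gap: 0.123
finger_force: 30.0
```

Run:
```python
from h import *
where();go(.392,.3692,.042,73.55)
```

```text
t 50.15 tcp [0.3939 0.3696 0.0671] th 73.57 z [ 0.0025  0.0014 -1.    ] j [31.1, 9.2, 110.7, -0.0, 60.0, -42.4] F [ 0.3  0.6 -1. ] gap 0.123 30.0
turn first [0.03 0.02 0.  ] then shift [ 0.034 -0.018  0.502]
```

drive_tool(
  series="0.02 0 0.2 0 0 0;0 0 0.14 0 0 0;0 0 0.06 0 0 0;0 0 0.05 0 0 0;0 0 0.03 0 0 0;0 0 0 0 0 0;0 0 0 0 0 0",
)

```text
time_s: 51.02
tcp_pos: [0.3933, 0.3695, 0.047]
tcp_rot: [[-0.96, 0.281, 0.0], [0.281, 0.96, -0.003], [-0.001, -0.002, -1.0]]
force: [-12.1, -11.6, 38.5]
finger_gap: 0.121
finger_force: 30.1
```

drive_tool(
  series="0 0 -0.6 0 0 0;0 0 -0.8 0 0 0;0 0 -0.1 0 0 0;0 0 0 0 0 0",
)

```text
time_s: 51.52
tcp_pos: [0.3913, 0.3692, 0.1154]
tcp_rot: [[-0.959, 0.282, -0.001], [0.282, 0.959, -0.001], [0.001, -0.001, -1.0]]
force: [0.1, -0.1, -1.7]
finger_gap: 0.126
finger_force: 30.0
```

Run:
```python
from h import *
where();go(.5137,.3333,.064,73.55)
```

```text
t 51.52 tcp [0.3913 0.3692 0.1154] th 73.6 z [-9.e-04 -6.e-04 -1.e+00] j [31.3, 5.0, 109.6, -0.0, 65.5, -42.3] F [ 0.1 -0.1 -1.7] gap 0.126 30.0
turn first [-0.01 -0.01  0.01] then shift [-2.551  0.005  1.028]
```

Slot 1 refuses D. Slots 2 and 3 hold narrower spacers, so I'll carry it to slot 4.

drive_tool(
  series="-0.85 0 0 0 0 0;-0.85 0 0 0 0 0;-0.85 0 0 0 0 0;0 0 0 0 0 0;0 0 0.6 0 0 0;0 0 0.4 0 0 0;0 0 0 0 0 0;0 0 0 0 0 0",
)

```text
time_s: 52.52
tcp_pos: [0.5141, 0.3338, 0.0668]
tcp_rot: [[-0.959, 0.282, 0.0], [0.282, 0.959, 0.0], [-0.0, 0.0, -1.0]]
force: [0.2, -0.2, -0.7]
finger_gap: 0.127
finger_force: 30.0
```

Run:
```python
from h import *
where();go(.5137,.3333,.032,73.55)
```

```text
t 52.52 tcp [0.5141 0.3338 0.0668] th 73.61 z [ 4.e-04  2.e-04 -1.e+00] j [22.4, 18.2, 99.8, 0.0, 62.0, -51.2] F [ 0.2 -0.2 -0.7] gap 0.127 30.0
turn first [0.   0.   0.01] then shift [ 0.005 -0.011  0.696]
```

drive_tool(
  series="0 -0.01 0.2 0 0 0;0 0 0.16 0 0 0;0 0 0.08 0 0 0;0 0 0.06 0 0 0;0 0 0.06 0 0 0;0 0 0 0 0 0;0 0 0 0 0 0",
)

```text
time_s: 53.4
tcp_pos: [0.514, 0.333, 0.0386]
tcp_rot: [[-0.959, 0.283, 0.0], [0.283, 0.959, 0.0], [-0.0, 0.0, -1.0]]
force: [0.4, 0.5, -1.8]
finger_gap: 0.126
finger_force: 30.0
```

Run:
```python
from h import *
where();go(.5137,.3333,.031,73.55)
```

```text
t 53.4 tcp [0.514  0.333  0.0386] th 73.59 z [ 2.e-04  1.e-04 -1.e+00] j [22.3, 20.5, 100.3, 0.0, 59.2, -51.3] F [ 0.4  0.5 -1.8] gap 0.126 30.0
turn first [0.   0.   0.01] then shift [0.008 0.004 0.152]
```

drive_tool(
  series="0 0 0.06 0 0 0;0 0 0.06 0 0 0;0 0 0.04 0 0 0;0 0 0 0 0 0;0 0 0 0 0 0",
)

```text
time_s: 54.02
tcp_pos: [0.5141, 0.333, 0.0319]
tcp_rot: [[-0.959, 0.282, -0.001], [0.282, 0.959, -0.0], [0.0, -0.001, -1.0]]
force: [-4.4, -1.7, 9.1]
finger_gap: 0.126
finger_force: 30.0
```

drive_tool(
  series="0 0 0 0 0 0;0 0 0 0 0 0;0 0 0 0 0 0;0 0 -0.4 0 0 0;0 0 -0.7 0 0 0;0 0 -0.9 0 0 0;0 0 -0.9 0 0 0;0 0 -0.4 0 0 0",
  grip=0.4,
)

```text
time_s: 55.02
tcp_pos: [0.5155, 0.3336, 0.2]
tcp_rot: [[-0.959, 0.282, 0.006], [0.282, 0.959, 0.002], [-0.005, 0.004, -1.0]]
force: [-0.3, -0.5, -1.6]
finger_gap: 0.4
finger_force: 0.0
```

Run:
```python
from h import *
where();spacers(tag="w9");go(.497,.163,.2,12.4)
```

```text
t 55.02 tcp [0.5155 0.3336 0.2   ] th 73.6 z [ 0.0058  0.0024 -1.    ] j [22.3, 9.3, 95.3, 0.0, 75.0, -51.3] F [-0.3 -0.5 -1.6] gap 0.4 0.0
wrist [317. 134.] handle [0.4301, 0.3586, 0.017, 0.0108, -16.6] ztop 0.0551 blk [0.4387, 0.3563, 0.0647, 0.06, -15.5] 2506
wrist [316. 178.] handle [0.4684, 0.3473, 0.0173, 0.0111, -16.7] ztop 0.055 blk [0.4684, 0.3474, 0.0827, 0.0597, -15.9] 3130
wrist [316. 225.] handle [0.5122, 0.3338, 0.0168, 0.0105, -16.3] ztop 0.055 blk [0.5068, 0.3359, 0.0701, 0.06, -16.4] 2460
wrist [161. 305.] handle [0.5408, 0.1701, 0.1605, 0.0143, -77.8] ztop 0.0737 blk [0.5318, 0.1746, 0.0836, 0.0602, 62.5] 481
wrist [289. 415.] handle [0.6813, 0.2597, 0.0861, 0.0519, 73.2] ztop 0.086 blk [0.694, 0.2902, 0.0259, 0.001, 11.9] 66
turn first [ 0.1   0.04 13.35] then shift [-3.256 -1.106  0.027]
```

All three racked spacers are seated, with tops at 55 mm. Now I'll shut the drawer.

drive_tool(
  series="0 0 0 0 0 1;0 0 0 0 0 1;0 0 0 0 0 1;0 0 0 0 0 1;0 0 0 0 0 1;0 0 0 0 0 1;0 0 0 0 0 1;0 0 0 0 0 1",
  grip=0.3,
)

```text
time_s: 56.08
tcp_pos: [0.5131, 0.3326, 0.1936]
tcp_rot: [[-0.599, 0.801, -0.003], [0.801, 0.599, -0.001], [0.001, -0.003, -1.0]]
force: [0.5, -0.1, -0.1]
finger_gap: 0.302
finger_force: 0.0
```

drive_tool(
  series="0 0 0 0 0 1;0 0 0 0 0 1;0 0 0 0 0 1;0 0 0 0 0 1;0 0 0 0 0 1;0 0 0 0 0 0.35;0 0 0 0 0 0",
)

```text
time_s: 56.95
tcp_pos: [0.5136, 0.3327, 0.1946]
tcp_rot: [[-0.215, 0.977, -0.001], [0.977, 0.215, -0.001], [-0.0, -0.001, -1.0]]
force: [-0.2, -0.3, 0.1]
finger_gap: 0.3
finger_force: 0.0
```

drive_tool(
  series="-0.8 -0.28 0 0 0 0;-0.85 -0.28 0 0 0 0;-0.85 -0.28 0 0 0 0;-0.75 -0.26 0 0 0 0;0 0 0 0 0 0;0 0 0 0 0 0",
)

```text
time_s: 57.7
tcp_pos: [0.4952, 0.1627, 0.1955]
tcp_rot: [[-0.215, 0.977, 0.0], [0.977, 0.215, 0.0], [0.0, 0.0, -1.0]]
force: [-0.6, -0.1, -0.5]
finger_gap: 0.296
finger_force: 0.0
```

Run:
```python
from h import *
where();go(.497,.163,.030,12.4)
im,d,K,cw,c=cam("wrist");P=cloud(d,K,cw).reshape(-1,3);t=np.radians(12.4);u=np.array([np.cos(t),np.sin(t)]);v=np.array([-u[1],u[0]])
a=(P[:,:2]-[.497,.164])@u;b=(P[:,:2]-[.497,.164])@v
m=(P[:,2]>.044)&(P[:,2]<.057)&(abs(b)<.06)&(abs(a)<.06);print(np.histogram(a[m],np.arange(-.02,.05,.004)))
```

```text
t 57.7 tcp [0.4952 0.1627 0.1955] th 12.41 z [ 1.e-04  4.e-04 -1.e+00] j [5.7, -2.9, 108.5, 0.0, 74.3, -6.7] F [-0.6 -0.1 -0.5] gap 0.296 0.0
turn first [ 0. -0.  0.] then shift [-2.000e-03  3.600e-02  3.309e+00]
(array([  0,   0,   0,   0, 376, 428, 309,  65,  82,  69,  70,  71,  63,
        65, 170,   0,   0]), array([-0.02 , -0.016, -0.012, -0.008, -0.004,  0.   ,  0.004,  0.008,
        0.012,  0.016,  0.02 ,  0.024,  0.028,  0.032,  0.036,  0.04 ,
        0.044,  0.048]))
```

drive_tool(
  series="0 0.04 0.5 0 0 0;0 0 0.7 0 0 0;0 0 0.7 0 0 0;0 0 0.7 0 0 0;0 0 0.4 0 0 0;0 0 0.3 0 0 0;0 0 0 0 0 0;0 0 0 0 0 0",
)

```text
time_s: 58.75
tcp_pos: [0.4979, 0.1632, 0.0313]
tcp_rot: [[-0.215, 0.977, 0.002], [0.977, 0.215, 0.0], [-0.0, 0.002, -1.0]]
force: [0.7, -0.3, 0.5]
finger_gap: 0.296
finger_force: 0.0
```

drive_tool(
  series="0 0 0 0 0 0;0 0 0 0 0 0;0 0 0 0 0 0;0 0 0 0 0 0;0 0 0 0 0 0",
  grip=0,
)

```text
time_s: 59.38
tcp_pos: [0.4976, 0.1629, 0.0311]
tcp_rot: [[-0.215, 0.977, 0.001], [0.977, 0.215, 0.0], [-0.0, 0.001, -1.0]]
force: [-1.1, 1.2, 6.0]
finger_gap: 0.105
finger_force: 30.0
```

drive_tool(
  series="0 0.1 0 0 0 0;0 0.2 0 0 0 0;0 0.25 0 0 0 0;0 0.25 0 0 0 0;0 0.25 0 0 0 0;0 0.2 0 0 0 0;0 0.15 0 0 0 0;0 0.1 0 0 0 0",
)

```text
time_s: 60.38
tcp_pos: [0.5712, 0.1788, 0.0311]
tcp_rot: [[-0.215, 0.977, 0.001], [0.977, 0.215, -0.0], [-0.001, 0.001, -1.0]]
force: [-1.4, -1.0, 5.3]
finger_gap: 0.104
finger_force: 30.0
```

drive_tool(
  series="0 0.06 0 0 0 0;0 0.04 0 0 0 0;0 0.03 0 0 0 0;0 0 0 0 0 0;0 0 0 0 0 0",
)

```text
time_s: 61.0
tcp_pos: [0.5767, 0.1799, 0.0311]
tcp_rot: [[-0.215, 0.977, -0.001], [0.977, 0.215, -0.001], [-0.001, -0.001, -1.0]]
force: [-3.1, -2.9, 7.5]
finger_gap: 0.105
finger_force: 30.0
```

drive_tool(
  series="0 0.03 0 0 0 0;0 0.03 0 0 0 0;0 0 0 0 0 0;0 0 0 0 0 0",
)

```text
time_s: 61.5
tcp_pos: [0.5766, 0.1799, 0.031]
tcp_rot: [[-0.216, 0.976, -0.009], [0.976, 0.216, -0.003], [-0.001, -0.009, -1.0]]
force: [-12.9, -4.5, 17.6]
finger_gap: 0.106
finger_force: 30.0
```

drive_tool(
  series="0 0 0 0 0 0;0 0 0 0 0 0;0 0 0 0 0 0;0 0 -0.4 0 0 0;0 0 -0.8 0 0 0;0 0 -0.9 0 0 0;0 0 -0.9 0 0 0;0 0 -0.4 0 0 0",
  grip=0.3,
)

```text
time_s: 62.5
tcp_pos: [0.5812, 0.1813, 0.205]
tcp_rot: [[-0.215, 0.977, 0.006], [0.977, 0.215, 0.001], [-0.001, 0.006, -1.0]]
force: [-0.2, 0.7, 0.1]
finger_gap: 0.303
finger_force: 0.0
```

Run:
```python
from h import *
where()
spacers()
for n in("scene","side"):
    im,d,K,cw,c=cam(n);save(im,n+"10.png")
    P=cloud(d,K,cw);Q=P.reshape(-1,3);t=np.radians(12.4);u=np.array([np.cos(t),np.sin(t)]);v=np.array([-u[1],u[0]])
    a=(Q[:,:2]-[.5767,.1799])@u;b=(Q[:,:2]-[.5767,.1799])@v
    m=(abs(b)<.04)&(abs(a)<.06)&(Q[:,2]>.056)&(Q[:,2]<.09);print(n,m.sum(),np.percentile(a[m],[1,5,25,50,75]).round(4))
```

```text
t 62.5 tcp [0.5812 0.1813 0.205 ] th 12.41 z [ 6.3e-03  8.0e-04 -1.0e+00] j [6.7, 8.4, 95.8, 0.0, 75.4, -5.7] F [-0.2  0.7  0.1] gap 0.303 0.0
wrist [193.   2.] handle [0.4348, 0.3519, 0.01, 0.0035, 14.9] ztop 0.0461 blk [0.4291, 0.3403, 0.0564, 0.0463, 3.5] 651
wrist [230.  17.] handle [0.47, 0.3462, 0.0164, 0.011, -15.9] ztop 0.0549 blk [0.47, 0.3464, 0.0829, 0.0596, -16.4] 3277
wrist [277.  47.] handle [0.5136, 0.3329, 0.0174, 0.0112, -16.3] ztop 0.0548 blk [0.5075, 0.3356, 0.0702, 0.0606, -16.9] 3389
wrist [444. 226.] handle [0.685, 0.2016, 0.1678, 0.1194, -77.8] ztop 0.0861 blk None 0
wrist [359. 153.] handle [0.6035, 0.2575, 0.018, 0.0122, -79.5] ztop 0.0737 blk [0.597, 0.2441, 0.056, 0.0209, 85.9] 183
wrist [357. 241.] handle [0.6198, 0.1811, 0.0208, 0.0112, -79.4] ztop 0.0736 blk [0.5962, 0.1774, 0.0786, 0.0347, -77.8] 407
wrist [356. 265.] handle [0.6245, 0.1616, 0.0177, 0.0109, -82.1] ztop 0.0736 blk [0.5983, 0.1676, 0.0592, 0.0347, -77.8] 408
scene 373 [0.0324 0.0333 0.0357 0.0422 0.0506]
side 639 [0.0322 0.0332 0.0344 0.0437 0.0494]
```

View pics/side10.png

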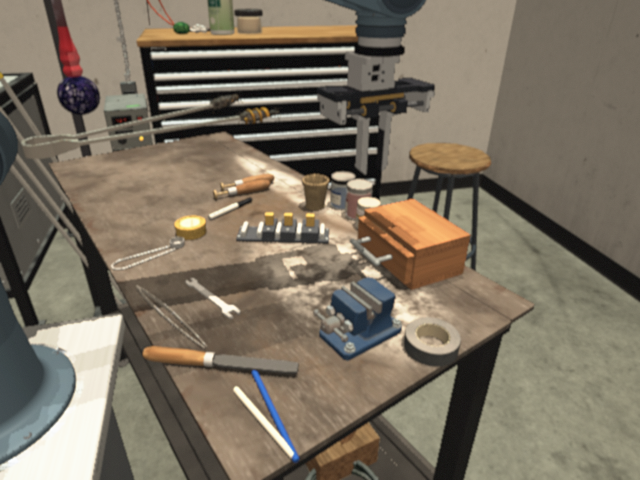

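The side view shows the three spacers standing in slots 2–4 at (270–310, 228). The drawer is shut at its stop and the other things are where they were. Handing in.

```bash
python3 -c "
from bench import robot
print(robot.sign_off())"
```

```text
the job is handed in; nothing more can be done
None
```

The job is handed in at 62.5 s: the spacers measured at about 27, 31 and 37 mm stand fully down in slots 2, 3 and 4, and the 42 mm one, which no slot takes, is in the shut drawer; for the 37 and 42 mm spacers I tried only slots 1 and 4, because slots 2 and 3 already held narrower ones.

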